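# Press the glued name plates in the locking-plier clamp

### The arm

A 7-joint arm with a two-finger parallel gripper is mounted at the origin on the work surface. World frame = base frame: x ahead of the robot, y to its left, z up, the work surface at z = 0. Lengths are in m, angles in rad, forces in N, time in s.
With the tool pointing down it reaches from about 0.4 to 0.9 m from the base axis. Payload 5.6 kg.
Tool frame: the origin (TCP) lies at the very end of the fingers, on their centre line; the grasp point (between the pads) lies 19 mm behind it; z points along the fingers, y is the direction in which the jaws open and shut (so a half turn about z gives the same grasp; the last joint's range is limited). The gripper opens to 92 mm and grips with 3 to 60 N. Pads are 20 mm wide; open, the fingers measure 128 mm over their backs; the gripper's body (75 mm by 189 mm) begins 69 mm behind the grasp point.
Start: joints at [1.3, 0.468, -0.012, 1.603, 0.006, 1.071, -0.056], TCP at [0.147, -0.633, 0.215] pointing down, gripper open.
Joint ranges: [-2.53, 2.53], [-0.31, 2.02], [-1.57, 1.55], [0.28, 2.44], [-1.29, 4.43], [0.15, 1.84], [-2.92, 2.92]. Speed limits (rad/s): [2.57, 2.57, 3.14, 3.14, 3.14, 3.14, 3.14].

### API

Orientations are given as a rotation vector (axis times angle).
In Python, from station import robot, imaging gives the robot as it stands. The module is installed in compiled form; this text tells all that it offers.
- The arm moves only by the shell command python3 -m crank 'ROWS' [FORCE]. ROWS is JSON, a list of rows, each a list of 7 numbers: the shift along the tool's x, y, z in m, then the turn, a rotation vector about the tool's x, y, z in rad, then the finger opening in m, from 0 to 0.0919. In form: [[x, y, z, ax, ay, az, jaw], ...]. A call has 1 to 8 rows; each row is the pose to reach, as a shift and turn from the pose commanded when the call began, along the tool's axes at that moment; what a row does not reach only later rows make up. A row lasts 1/10 s, in which the tool goes at most 50 mm and 8.59 degrees, less where a joint would pass 70% of its speed; a pose out of reach is approached as far as the arm can. A call with a gripper value outside its range is refused whole. The fingers move at their own pace and stop on an object; FORCE is the grip in N (left out, the last holds). Time passes only in rows, so rows that repeat a pose let the fingers close. It gives the time, the measured TCP pose, the force and the opening at its end, in the units of the state.
- robot.get_obs(): the state, without advancing time (a new reading comes with each control period).
- imaging.capture(name): name is "side" or "top" or "wrist"; returns a dict with "pixels" (400x640x3 uint8, red, green, blue), "vertical_fov" (degrees; the focal length in pixels is half the picture's height over the tangent of half this angle, whatever the lens; pixels are square), "cx", "cy" (the principal point, pixels), "k1" (the pictures are not rectified: a ray, as slopes to the right and down, at radius r is drawn at 1 + k1 r^2 times it, then the intrinsics apply), "rvec" (rotation vector, rad) and "tvec" (3), from world to camera coordinates, as OpenCV has them. Camera axes: x right, y down, z forward; pixel columns grow to the right and rows downward; lengths in m; the calibration is good to about 2 mm. A picture is of the moment at which its call begins. There is no depth.
- robot.close_job(): hands the job in, once; it reports no verdict.
The state is a dict: "time_s": time; "qpos": joint angles; "qd": joint speeds; "joint_efforts": joint torques, N m; "ee_pos": TCP position; "tool_rot": TCP orientation; "contact_force": force on the tool from outside, world axes, zero at the start; "torque": the same for the moment, N m; "opening": finger opening in m.
Only numpy, scipy, OpenCV 4.12 (cv2) and the standard library are available. Lean on these libraries where they do the work, as an engineer would, in place of code of your own. Each camera call takes 0.05 s, during which the arm holds its last target. There are 200 camera calls.

### The job

The metal faces of these name plates have just been stuck to their plywood backs and need pressing. Stand every plate on its short end, side by side between the open jaws of the clamp (the fence beside the jaws is there to tip a flat plate up against), squeeze the plier handles together until they lock, and leave them all clamped for three seconds. Then pull the red release lever until the clamp springs open, and stand all the plates in the compartments of the wooden crate without disturbing the tools lying around.

Things in the scene. Friction and masses are not known exactly. Their poses are not given: they have to be found in the camera images.
- plate_copper: name plate, 110 x 50 x 9 mm, 0.12 kg (may vary), plywood with a copper face and rows of stamped dots; starts lying flat, metal side up. Origin at its centre (all of the middle: 55, 25 and 4.5 mm to its faces); x along the 110 mm, y along the 50 mm, z through the thickness, out of the metal face. May be absent
- plate_brass: name plate, 110 x 50 x 9 mm, 0.12 kg (may vary), plywood with a brass face and rows of stamped dots; starts lying flat, metal side up. Origin at its centre (all of the middle: 55, 25 and 4.5 mm to its faces); x along the 110 mm, y along the 50 mm, z through the thickness, out of the metal face. May be absent
- plate_alu: name plate, 110 x 50 x 9 mm, 0.12 kg (may vary), plywood with an aluminium face and rows of stamped dots; starts lying flat, metal side up. Origin at its centre (all of the middle: 55, 25 and 4.5 mm to its faces); x along the 110 mm, y along the 50 mm, z through the thickness, out of the metal face. May be absent
- jig: the clamp, fixed to the table. Origin on the table, middle of the fixed jaw's front face; x points through that jaw away from the robot, y along the jaws towards the fence, z up. A wall 12 mm thick, 60 mm high, front face at x = 0: y -100 to +100 mm is the fixed jaw, +110 to +225 the free fence. A foot and ribs behind it (x 12 to 32 mm) are below 60 mm. Bare table in front
- jaw_mid (a point): foot of the fixed jaw's front face (the jig's origin). A rubber pad, y -88 to +88, z 14 to 54 mm, faces the jaw, open 26 mm away (x = -26); the bar behind it (y -103 to +103) ends at x = -57, z 50. They move straight to the wall. Guide rods, 8 mm thick, at y = +-95, z = 35, reach out to x = -75. Plates stand side by side at y = -56, 0, +56, faces to the jaws
- pad (a joint): how far the springy rubber pad is pushed back into the moving jaw, m: 0 with nothing clamped, about 0.005 with plates clamped (pressed to the wall with about 3.5 N in all)
- fence_foot (a point): point on the table at the foot of the front face of the free fence, in the middle of its length (jig y = +170 mm); the fence is 60 mm high, 115 mm long
- handle (a joint): angle of the moving plier handle, rad: 0 fully open, 0.30 at its stop, locked. Vertical pivot at jig x = -22, y = -118 mm. A spring opens it below about 0.2 (dead centre; 0.24 with plates in); beyond that it snaps to 0.30 and stays. Takes up to about 14 N at the grip
- handle_grip (a point): point to squeeze on the moving handle (bar with blue sleeve, 12 mm thick, 50 to 70 mm high, 145 mm long from its pivot), 90 mm from the pivot, 60 mm up. It moves towards the fixed handle as it closes; fully closed it is parallel to it, its centre line at jig x = -22 mm
- fixed_handle_grip (a point): matching point on the fixed steel handle (12 mm thick, 50 to 70 mm high, jig y -103 to -263 mm, centred on jig x = 0), 60 mm up. On the far side (jig +x). Over both handles here 62 mm open, 34 mm locked; free space outside both: squeeze from above. Post under it at jig y = -250; pivot blocks at y -103 to -133, up to 88 mm high
- release (a joint): angle of the red release lever, rad: 0 at rest (a light spring returns it), grows as its tip is pulled towards jig -x (to the robot), up to 0.35. Vertical pivot at jig x = -10.5, y = -193 mm, between the handles; from about 0.05 it pushes the locked handle, by about 0.2 the handle springs open. About 3 N at the tip
- release_tip (a point): middle of the red paddle at the end of the release lever: 10 mm thick (jig x), 40 mm long (jig y), 46 to 86 mm high; the point is 70 mm up, 122 mm from the lever's pivot
- crate: loose open wooden crate 86 (x) x 80 (y) x 75 mm high, 0.6 kg, walls and floor 5 mm; two dividers make three compartments, each 22 mm (x) by 70 mm (y), 70 mm deep, centred at x = -27, 0, +27 mm. Origin at the centre of its underside. A plate stands in a compartment with its faces towards the crate's x
- hammer: stamping hammer lying beyond the clamp, 240 mm: leave alone
- punches: orange block of letter punches, 60 x 70 x 65 mm, beyond the clamp: leave alone
- bench_block: steel bench block 90 x 90 x 22 mm, on the right: leave alone
Mind the look-alikes: they are no part of the job. What is shaped like the plate_copper but purple is not meant.

How it is judged:
By the outcome, as a careful person would: the job done as asked, in the order asked, and still so for the second after the job is handed in, with the robot touching nothing.
Of plate_copper, plate_brass, plate_alu only 2 to 3 are there at a start; the rules pass over those that are not, and their reading is None.
At some moment in a run one of crate may be knocked a few centimetres aside while the robot is not near it.
Once in a run the grip may slacken for a moment while it holds something.
It also fails if it takes over 210 s, if anything falls off the work surface, if the arm or the gripper's body presses on something with over 40 N, if the wrist force passes 120 N, or if a joint passes its speed limit or range.

## Working session

There is one attempt and no reset: what is moved stays moved. The work goes in short steps, Python scripts to look and compute and a shell command to move; the robot and the scene stay as the last step left them, time stands still between calls to the robot, and variables do not carry over. Pictures are saved under pics/ and viewed, about 12 in all and at most 16, crops included, and the job is handed in when it is done.

```bash
mkdir -p pics
cat > h.py <<'E'
import numpy as np, cv2
from scipy.spatial.transform import Rotation as R
from station import robot, imaging
def cap(name,fn=None):
    c=imaging.capture(name)
    if fn: cv2.imwrite('pics/'+fn, c['pixels'][:,:,::-1])
    return c
def K(c):
    h=c['pixels'].shape[0]; f=h/2/np.tan(np.radians(c['vertical_fov'])/2)
    return np.array([[f,0,c['cx']],[0,f,c['cy']],[0,0,1.]]), np.array([c['k1'],0,0,0,0.])
def ray(c,uv):
    k,d=K(c); p=cv2.undistortPoints(np.array(uv,float).reshape(-1,1,2),k,d).reshape(-1,2)
    M=R.from_rotvec(np.ravel(c['rvec'])).as_matrix(); t=np.ravel(c['tvec'])
    return -M.T@t, np.c_[p,np.ones(len(p))]@M
def onz(c,uv,z):
    o,d=ray(c,uv); return o+d*((z-o[2])/d[:,2])[:,None]
def proj(c,P):
    k,d=K(c); return cv2.projectPoints(np.array(P,float).reshape(-1,1,3),np.array(c['rvec'],float),np.array(c['tvec'],float),k,d)[0].reshape(-1,2)
E
python3 - <<'E'
from h import *
for n in ['top','side','wrist']:
    c=cap(n,n+'0.png'); o,_=ray(c,[[320,200]]); print(n,o,c['vertical_fov'],c['k1'])
s=robot.get_obs(); print(s)
E
```

```text
top [ 0.37403463 -0.01101886  1.35317653] 47.71559154934144 -0.12285818397767817
side [ 0.5682196  -0.79743872  0.60241891] 56.252579900688396 -0.0763649924649919
wrist [ 0.21835993 -0.61694558  0.38472959] 64.79432019740925 -0.056680184071104985
{'time_s': 0.15, 'qpos': array([ 1.30000193,  0.46817176, -0.01163999,  1.60337354,  0.00603213,
        1.07143548, -0.05630985]), 'qd': array([-0.00074129, -0.00205763,  0.00052354, -0.00164186, -0.00191741,
       -0.00106539,  0.00056006]), 'joint_efforts': array([ 9.87625353e-04, -5.20947897e+01, -1.21490980e-02, -2.43976378e+01,
       -5.66849462e-02,  1.52642909e-02,  1.05102142e-04]), 'ee_pos': array([ 0.14664093, -0.63278988,  0.2138772 ]), 'tool_rot': array([-3.11992360e+00, -3.56853201e-01,  4.20407575e-04]), 'contact_force': array([-0.68347235,  0.21932277,  0.07236934]), 'torque': array([-0.01569316, -0.02196487,  0.01597014]), 'opening': 0.09197574817014066}
```

View pics/top0.png

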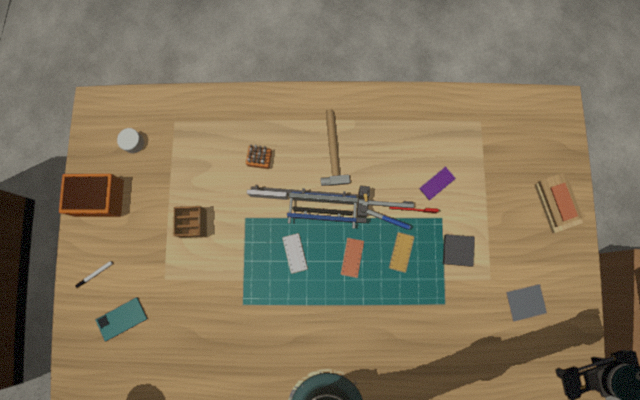

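View pics/side0.png

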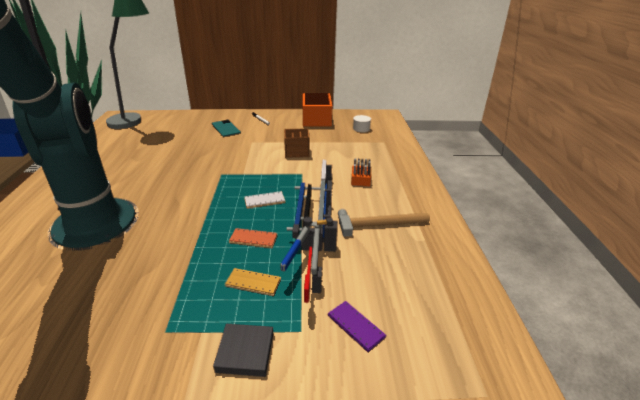

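The top view shows aluminium (294,253), copper (352,258) and brass (402,252) plates on the mat. The purple look-alike is at (437,183) and is to be left alone. The crate is at (190,221), not the orange-red box at (92,195). The clamp wall runs from (250,190) to (365,200), with the blue handle at (390,218) and the red paddle at (430,211). The grey sheets and slab at (526,302) and (459,250) are not plates.

Run:
```python
from h import *
c=cap('top'); im=c['pixels']; bgr=im[:,:,::-1].copy()
crop=bgr[165:285,165:465]; cv2.imwrite('pics/crop1.png',cv2.resize(crop,None,fx=2.65,fy=2.65,interpolation=cv2.INTER_CUBIC))
hsv=cv2.cvtColor(bgr,cv2.COLOR_BGR2HSV)
roi=np.zeros(hsv.shape[:2],np.uint8); roi[228:300,250:440]=1
teal=cv2.inRange(hsv,(70,60,20),(100,255,255))
m=((teal==0)&(roi>0)).astype(np.uint8)*255
m=cv2.morphologyEx(m,cv2.MORPH_OPEN,np.ones((5,5)))
for k in cv2.findContours(m,0,2)[0]:
    a=cv2.contourArea(k)
    if a<200: continue
    r=cv2.minAreaRect(k); box=cv2.boxPoints(r)
    W=onz(c,box,0.009); print('plate',r[0],a,W.mean(0).round(4),[np.linalg.norm(W[i]-W[i-1]).round(4) for i in (1,2)],'hsv',hsv[int(r[0][1]),int(r[0][0])])
    e=[W[1]-W[0],W[2]-W[1]]; e=max(e,key=np.linalg.norm); print('  long axis ang',np.degrees(np.arctan2(e[1],e[0])).round(1))
red=cv2.inRange(hsv,(0,190,100),(6,255,255))|cv2.inRange(hsv,(174,190,100),(180,255,255))
red[:195]=0;red[225:]=0;red[:,:380]=0
pts=cv2.findNonZero(red)
if pts is not None:
    p=pts.reshape(-1,2); print('red',p.min(0),p.max(0))
blue=cv2.inRange(hsv,(105,120,40),(125,255,255)); blue[:200]=0; blue[232:]=0
for k in cv2.findContours(blue,0,2)[0]:
    if cv2.contourArea(k)>40: r=cv2.minAreaRect(k); print('blue',r,onz(c,cv2.boxPoints(r),0.06).round(3).tolist())
```

```text
plate (351.9132385253906, 257.2962341308594) 645.5 [ 0.4416 -0.073   0.009 ] [np.float64(0.114), np.float64(0.0546)] hsv [ 10 143 166]
  long axis ang -10.9
plate (294.5000305175781, 253.00001525878906) 630.0 [0.4542 0.0973 0.009 ] [np.float64(0.055), np.float64(0.113)] hsv [ 18   7 178]
  long axis ang -165.5
plate (401.2647399902344, 251.9412078857422) 636.5 [ 0.4569 -0.2199  0.009 ] [np.float64(0.1135), np.float64(0.0552)] hsv [ 20 134 169]
  long axis ang -15.2
red [390 207] [437 211]
blue ((395.7931213378906, 222.01724243164062), (28.225692749023438, 4.642383098602295), 21.801406860351562) [[0.549, -0.158, 0.06], [0.561, -0.163, 0.06], [0.531, -0.238, 0.06], [0.518, -0.233, 0.06]]
blue ((321.490478515625, 217.12892150878906), (67.26016998291016, 2.91793155670166), 4.236394882202148) [[0.557, 0.114, 0.06], [0.566, 0.113, 0.06], [0.551, -0.081, 0.06], [0.543, -0.08, 0.06]]
```

View pics/crop1.png

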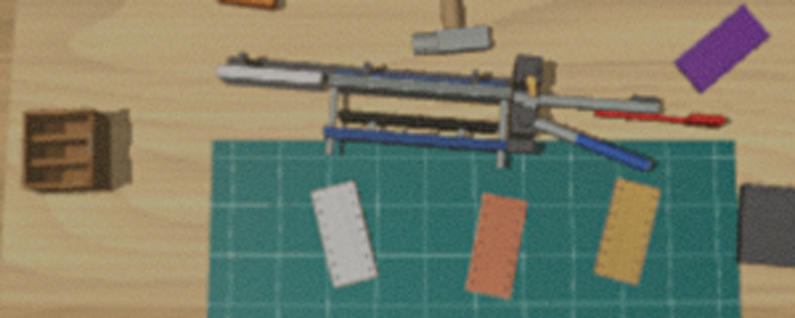

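Crop: the plates are clear. The jig y axis is turned about -4°, the open blue handle runs to (650,165 crop), and the red paddle is at (715,121 crop). I'll move over the scene for a closer wrist view.

```bash
cat >> h.py <<'E'
def Rt(yaw,pitch=0):   # pitch: rotation about tool y (deg), after yaw
    return R.from_euler('z',yaw,degrees=True)*R.from_euler('x',180,degrees=True)*R.from_euler('y',pitch,degrees=True)
def go(*targets):
    """print shift in current tool axes for (xyz,yaw[,pitch]) targets"""
    s=robot.get_obs(); R0=R.from_rotvec(s['tool_rot']); p=s['ee_pos']
    print('at',p.round(4),'yaw',np.degrees(np.arctan2(*R0.as_matrix()[[1,0],0])).round(2),'f',s['contact_force'].round(1),'open',round(s['opening'],4),'t',round(s['time_s'],1))
    for xyz,yaw,*pi in targets:
        d=R0.inv().apply(np.array(xyz)-p); r=(R0.inv()*Rt(yaw,*(pi or [0]))).as_rotvec()
        print('shift',d.round(4).tolist(),'rot',r.round(3).tolist())
E
python3 -c "
from h import *
go(([.47,.06,.33],14.5))"
```

```text
at [ 0.1466 -0.6329  0.214 ] yaw 13.05 f [ 0.8 -0.2 -0.3] open 0.0919 t 0.2
shift [0.4714, -0.6021, -0.1154] rot [-0.001, 0.0, -0.025]
```

```bash
python3 -m crank '[[0.235,-0.3,-0.115,0,0,-0.012,0.0919],[0.235,-0.3,-0.115,0,0,-0.012,0.0919],[0.235,-0.3,-0.115,0,0,-0.012,0.0919],[0.235,-0.3,-0.115,0,0,-0.012,0.0919],[0.235,-0.3,-0.115,0,0,-0.012,0.0919],[0.235,-0.3,-0.115,0,0,-0.012,0.0919],[0.235,-0.3,-0.115,0,0,-0.012,0.0919],[0.235,-0.3,-0.115,0,0,-0.012,0.0919]]'
python3 -m crank '[[0.235,-0.3,0,0,0,-0.012,0.0919],[0.235,-0.3,0,0,0,-0.012,0.0919],[0.235,-0.3,0,0,0,-0.012,0.0919],[0.235,-0.3,0,0,0,-0.012,0.0919],[0.235,-0.3,0,0,0,-0.012,0.0919],[0.235,-0.3,0,0,0,-0.012,0.0919],[0.235,-0.3,0,0,0,-0.012,0.0919],[0.235,-0.3,0,0,0,-0.012,0.0919]]'
python3 -m crank '[[0,0,0,0,0,0,0.0919],[0,0,0,0,0,0,0.0919]]'
python3 - <<'E'
from h import *
go(([.47,.06,.33],14.5))
c=cap('wrist','w1.png')
J=lambda x,y,z:[0.6085-0.0+x*.9974+y*.072, 0.012-x*.072+y*.9974,z]
E
```

```text
time_s: 1.0
ee_pos: [0.3084, -0.2858, 0.3303]
tool_rot: [3.118, 0.376, 0.0]
contact_force: [0.7, -0.9, -0.4]
opening: 0.0918
time_s: 1.8
ee_pos: [0.4655, 0.063, 0.3299]
tool_rot: [-3.115, -0.4, -0.002]
contact_force: [0.1, -0.1, 1.0]
opening: 0.0916
time_s: 2.0
ee_pos: [0.4647, 0.0593, 0.3292]
tool_rot: [3.116, 0.396, -0.002]
contact_force: [0.3, -0.9, 0.8]
opening: 0.092
at [0.4647 0.0593 0.3292] yaw 14.49 f [ 0.3 -0.9  0.8] open 0.092 t 2.0
shift [0.0053, 0.0006, -0.0009] rot [-0.0, 0.001, -0.0]
```

View pics/w1.png

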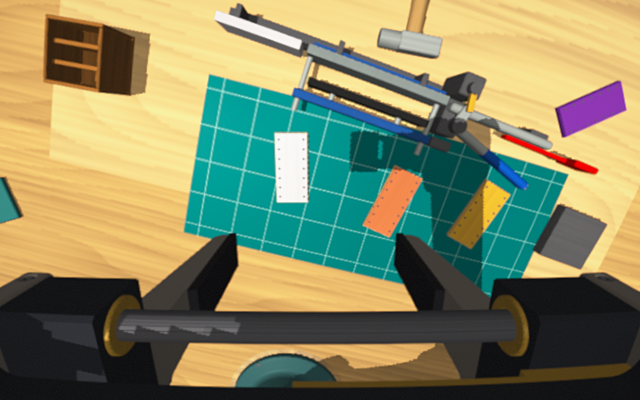

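The wrist view shows alu (292,167), copper (392,202) and brass (478,214). It also shows the fence top (216,12)-(300,48), the jaw bar (295,93)-(447,147), the blue handle and the red lever tip (590,168). I'll take plate poses from it and an enlarged crop for the jig edges.

Run:
```python
from h import *
c=cap('wrist'); im=c['pixels']; bgr=im[:,:,::-1].copy()
import pickle; pickle.dump(c,open('w1.pkl','wb'))
cv2.imwrite('pics/crop2.png',cv2.resize(bgr[0:190,205:465],None,fx=3,fy=3,interpolation=cv2.INTER_CUBIC))
hsv=cv2.cvtColor(bgr,cv2.COLOR_BGR2HSV)
for n,lo,hi,box in [('alu',(0,0,140),(180,60,255),(260,320,120,215)),('cop',(3,100,120),(16,220,255),(355,430,150,250)),('brass',(15,100,50),(30,255,255),(440,520,170,260))]:
    m=cv2.inRange(hsv,lo,hi); q=np.zeros_like(m); q[box[2]:box[3],box[0]:box[1]]=255; m&=q
    m=cv2.morphologyEx(m,cv2.MORPH_CLOSE,np.ones((5,5))); m=cv2.morphologyEx(m,cv2.MORPH_OPEN,np.ones((5,5)))
    k=max(cv2.findContours(m,0,2)[0],key=cv2.contourArea)
    W=onz(c,k.reshape(-1,2),.009); r=cv2.minAreaRect((W[:,:2]*1000).astype(np.float32)); b=cv2.boxPoints(r)
    e=max([b[1]-b[0],b[2]-b[1]],key=np.linalg.norm); a=np.degrees(np.arctan2(e[1],e[0])); a=(a+90)%180-90
    print(n,np.round(r[0],1),np.round(r[1],1),'ang',a.round(1))
```

```text
alu [453.   94.9] [110.6  51.7] ang 14.3
cop [440.  -75.1] [ 50.3 109.5] ang -11.2
brass [ 455.6 -221.4] [ 52.9 109.8] ang -15.1
```

View pics/crop2.png

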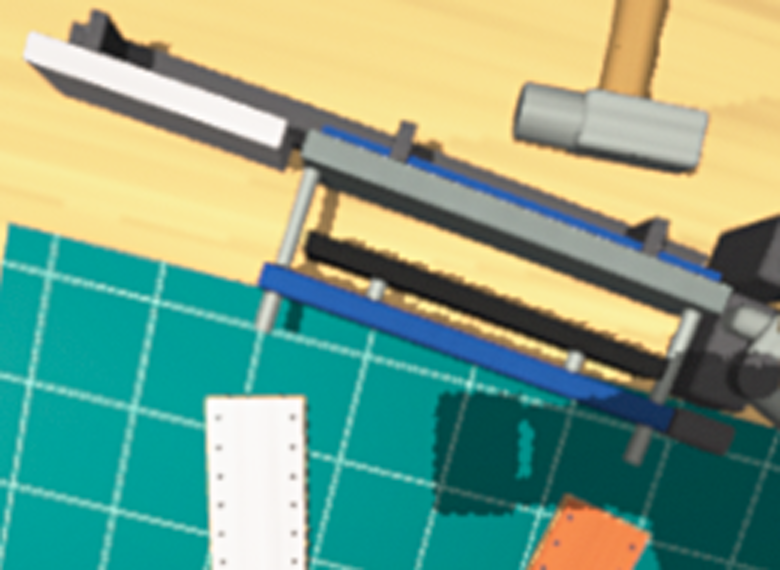

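Run:
```python
from h import *
import pickle; c=pickle.load(open('w1.pkl','rb'))
uv=np.array([[26,62],[36,34],[279,146],[288,122],[304,158],[314,132],[725,310]])/3+[205,0]
J=np.array([[0,225],[12,225],[0,110],[12,110],[0,100],[12,100],[0,-100]])/1000
W=onz(c,uv,.06)[:,:2]
a=J-J.mean(0);b=W-W.mean(0)
t=np.arctan2((a[:,0]*b[:,1]-a[:,1]*b[:,0]).sum(),(a*b).sum())
Rm=np.array([[np.cos(t),-np.sin(t)],[np.sin(t),np.cos(t)]]); o=W.mean(0)-Rm@J.mean(0)
print('theta',np.degrees(t),'o',o); print(((J@Rm.T+o-W)*1000).round(1).tolist())
# check: bar near edge z=.05, red
```

```text
theta -4.027790485643334 o [0.60664989 0.00818291]
[[-0.2, 0.4], [-0.1, 1.6], [-1.1, -1.5], [0.5, -0.9], [0.3, 0.1], [1.0, 0.9], [-0.4, -0.6]]
```

The jig is at (0.6066, 0.0082) with theta -4.03°, residuals 1.6 mm or less. Next I grasp the alu plate's far end across its 50 mm width with a light force, then lift so it hinges upright with its near end on the table.

```bash
python3 -m crank '[[0.039,-0.037,0.05,0,0,0,0.0919],[0.039,-0.037,0.1,0,0,0,0.0919],[0.039,-0.037,0.15,0,0,0,0.0919],[0.039,-0.037,0.2,0,0,0,0.0919],[0.039,-0.037,0.25,0,0,0,0.0919],[0.039,-0.037,0.29,0,0,0,0.0919],[0.039,-0.037,0.31,0,0,0,0.0919],[0.039,-0.037,0.325,0,0,0,0.0919]]'
python3 -m crank '[[0,0,0.0,0,0,0,0.0919],[0,0,0,0,0,0,0.06],[0,0,0,0,0,0,0.04],[0,0,0,0,0,0,0.04],[0,0,0,0,0,0,0.04],[0,0,0,0,0,0,0.04],[0,0,0,0,0,0,0.04],[0,0,0,0,0,0,0.04]]' 5
python3 -m crank '[[0,0,-0.01,0,0,0,0.04],[0,0,-0.02,0,0,0,0.04],[-0.004,0,-0.03,0,0,0,0.04],[-0.006,0,-0.04,0,0,0,0.04],[-0.012,0,-0.05,0,0,0,0.04],[-0.02,0,-0.06,0,0,0,0.04],[-0.03,0,-0.07,0,0,0,0.04],[-0.04,0,-0.08,0,0,0,0.04]]'
python3 -m crank '[[-0.01,0,-0.01,0,0,0,0.04],[-0.01,0,-0.02,0,0,0,0.04],[-0.01,0,-0.03,0,0,0,0.04],[-0.01,0,-0.04,0,0,0,0.04],[-0.01,0,-0.04,0,0,0,0.04],[-0.01,0,-0.04,0,0,0,0.04]]' 15
python3 - <<'E'
from h import *
go(([.5,.1,.2],-4))
a=cap('side')['pixels'][120:280,180:340]; b=cap('wrist')['pixels']
a=cv2.resize(a,(400,400)); cv2.imwrite('pics/p1.png',np.hstack([a,cv2.resize(b,(400,250))[:,:]] if 0 else [a,cv2.copyMakeBorder(cv2.resize(b,(400,250)),0,150,0,0,0)])[:,:,::-1])
E
```

```text
time_s: 2.9
ee_pos: [0.492, 0.1025, 0.0021]
tool_rot: [3.116, 0.39, -0.007]
contact_force: [0.3, -0.4, -0.3]
opening: 0.0918
time_s: 3.7
ee_pos: [0.4939, 0.105, 0.005]
tool_rot: [3.117, 0.394, 0.001]
contact_force: [-0.3, -0.0, 4.8]
opening: 0.0498
time_s: 4.5
ee_pos: [0.4535, 0.0945, 0.0853]
tool_rot: [3.116, 0.394, -0.001]
contact_force: [0.2, 0.3, -1.6]
opening: 0.0499
time_s: 5.1
ee_pos: [0.4454, 0.0923, 0.1247]
tool_rot: [3.117, 0.394, 0.001]
contact_force: [0.7, 0.3, -1.3]
opening: 0.0493
at [0.4454 0.0923 0.1247] yaw 14.41 f [ 0.7  0.3 -1.3] open 0.0493 t 5.1
shift [0.0548, 0.0062, -0.0753] rot [0.0, -0.0, 0.321]
```

View pics/p1.png

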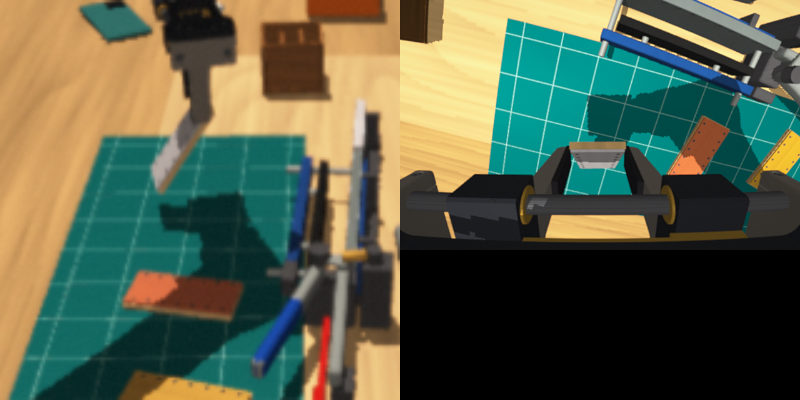

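The alu plate is gripped, hanging about 60° down with its bottom end towards the robot (crop (155,188)). I'll measure that angle from the side ray and work out the pitch and move to the fence.

```bash
cat >> h.py <<'E'
JO=np.array([.6066,.0082,0]); JR=R.from_euler('z',-4.03,degrees=True)
J=lambda x,y,z: JO+JR.apply([x,y,z])
def plane_hit(c,uv,p0,n):
    o,d=ray(c,uv); return o+d*(((p0-o)@n)/(d@n))[:,None]
E
python3 - <<'E'
from h import *
c=cap('side'); s=robot.get_obs(); M=R.from_rotvec(s['tool_rot']).as_matrix()
H=s['ee_pos']-M[:,2]*0.0045
P=plane_hit(c,[[242.5,196]],H+.025*M[:,1],M[:,1])[0]-(H+.025*M[:,1])
print('rel x,down',P@M[:,0],P@M[:,2], 'len',np.linalg.norm(P),'ang from vert',np.degrees(np.arctan2(P@M[:,0],P@M[:,2])))
go((J(-.035,.17,.16),-4.03),(J(-.035,.17,.16),-4.03,20))
E
```

```text
rel x,down -0.0532032855266569 0.08800867316535345 len 0.10284024573656453 ang from vert -31.15393572680287
at [0.4447 0.0923 0.1241] yaw 14.42 f [ 0.2 -0.2 -0.5] open 0.05 t 5.2
shift [0.1564, -0.0506, -0.0361] rot [-0.0, 0.001, 0.322]
shift [0.1564, -0.0506, -0.0361] rot [-0.056, 0.347, 0.319]
```

```bash
python3 -m crank '[[0.04,-0.01,-0.036,-0.014,0.087,0.08,0.04],[0.08,-0.025,-0.036,-0.028,0.174,0.16,0.04],[0.12,-0.04,-0.036,-0.042,0.26,0.24,0.04],[0.156,-0.0506,-0.036,-0.056,0.347,0.319,0.04],[0.156,-0.0506,-0.036,-0.056,0.347,0.319,0.04],[0.156,-0.0506,-0.036,-0.056,0.347,0.319,0.04],[0.156,-0.0506,-0.036,-0.056,0.347,0.319,0.04]]'
python3 - <<'E'
from h import *
go((J(-.02,.17,.105),-4.03,20),(J(-.02,.17,.092),-4.03,20),(J(.003,.17,.092),-4.03,20))
c=cap('side','s2.png')
s=robot.get_obs(); print(proj(c,s['ee_pos']))
E
```

```text
time_s: 5.95
ee_pos: [0.583, 0.1791, 0.16]
tool_rot: [3.079, -0.109, 0.541]
contact_force: [0.0, -0.2, 0.1]
opening: 0.0401
at [0.583  0.1791 0.16  ] yaw -4.04 f [ 0.  -0.2  0.1] open 0.0401 t 6.0
shift [-0.0042, -0.0012, 0.057] rot [0.001, 0.001, -0.0]
shift [-0.0086, -0.0012, 0.0692] rot [0.001, 0.001, -0.0]
shift [0.013, -0.0013, 0.0771] rot [0.001, 0.001, -0.0]
[[309.65573579 136.39042591]]
```

The opening reads 40 mm, so the plate slipped out. I need to look.

Run:
```python
from h import *
b=cap('top')['pixels'][165:285,165:465]; a=cap('side')['pixels'][100:300,150:400]
a=cv2.resize(a,(500,400)); b=cv2.resize(b,(500,200))
cv2.imwrite('pics/d1.png',np.vstack([b,a])[:,:,::-1])
```

```text
(no output)
```

View pics/d1.png

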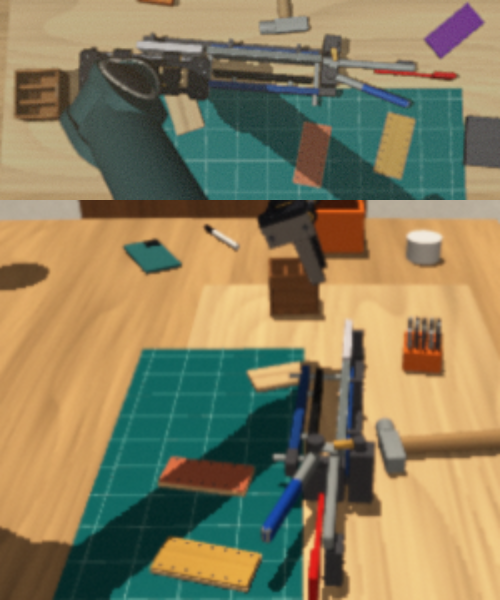

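The alu plate dropped near the fence, now plywood side up, at top crop (185,112). I'll back off and measure it from the wrist camera.

```bash
python3 -c "
from h import *
go(([.44,.1,.30],14))"
```

```text
at [0.5837 0.1785 0.1606] yaw -4.16 f [-0.2 -1.1 -0.5] open 0.04 t 6.1
shift [-0.0815, 0.0888, -0.1781] rot [0.056, -0.347, -0.314]
```

```bash
python3 -m crank '[[0,0,-0.05,0,0,0,0.09],[-0.02,0.02,-0.1,0.01,-0.07,-0.06,0.09],[-0.04,0.04,-0.13,0.023,-0.14,-0.13,0.09],[-0.0815,0.088,-0.178,0.034,-0.21,-0.19,0.09],[-0.0815,0.088,-0.178,0.045,-0.28,-0.25,0.09],[-0.0815,0.088,-0.178,0.056,-0.347,-0.314,0.09],[-0.0815,0.088,-0.178,0.056,-0.347,-0.314,0.09],[-0.0815,0.088,-0.178,0.056,-0.347,-0.314,0.09]]'
python3 - <<'E'
from h import *
go(([.44,.1,.30],14))
c=cap('wrist','w2.png')
import pickle; pickle.dump(c,open('w2.pkl','wb'))
E
```

```text
time_s: 6.9
ee_pos: [0.4401, 0.1018, 0.2994]
tool_rot: [-3.117, -0.383, -0.001]
contact_force: [-0.5, -0.0, 0.2]
opening: 0.09
at [0.4401 0.1018 0.2994] yaw 14.02 f [-0.5 -0.   0.2] open 0.09 t 6.9
shift [-0.0006, 0.0017, -0.0006] rot [-0.001, -0.001, 0.0]
```

View pics/w2.png

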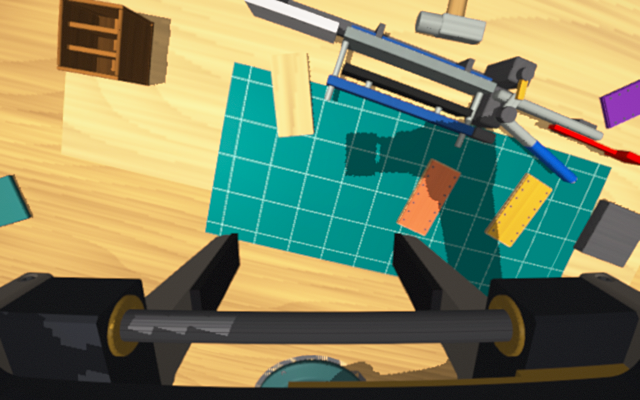

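Plywood-side plate corners are (271,56), (307,54), (313,135), (277,137), with the guide rod tip at (331,99). I'll grip the near end so the bottom leads, and use the fence foot to tip the plate fully upright.

Run:
```python
from h import *
import pickle; c=pickle.load(open('w2.pkl','rb'))
hsv=cv2.cvtColor(c['pixels'][:,:,::-1].copy(),cv2.COLOR_BGR2HSV)
W=onz(c,[[271,56],[307,54],[313,135],[277,137]],.009)
print(W.round(4).tolist()); far=W[:2].mean(0);near=W[2:].mean(0); d=far-near; L=np.linalg.norm(d); a=np.degrees(np.arctan2(d[1],d[0])); C=W.mean(0)
print('L',L,'ang',a,'C',C, 'w',np.linalg.norm(W[0]-W[1]))
u=d/L; G=C-u*.043; print('G',G)
go((G*[1,1,0]+[0,0,.1],a),(G*[1,1,0]+[0,0,.005],a))
# crate too
Wc=onz(c,[[61,0],[123,4],[118,80],[58,72]],.075); print('crate rim',Wc.round(3).tolist())
```

```text
[[0.5778, 0.1983, 0.009], [0.5919, 0.1513, 0.009], [0.4884, 0.1173, 0.009], [0.4732, 0.1669, 0.009]]
L 0.10911904866497049 ang 17.45019409421115 C [0.53280741 0.1584488  0.009     ] w 0.04915618818651337
G [0.49178635 0.1455541  0.009     ]
at [0.4398 0.1021 0.2992] yaw 14.08 f [-0.6  0.2 -0.2] open 0.0901 t 7.0
shift [0.061, -0.0293, 0.1993] rot [-0.001, -0.0, -0.059]
shift [0.061, -0.0292, 0.2943] rot [-0.001, -0.0, -0.059]
crate rim [[0.576, 0.444, 0.075], [0.586, 0.368, 0.075], [0.5, 0.363, 0.075], [0.493, 0.44, 0.075]]
```

```bash
python3 -m crank '[[0.061,-0.029,0.05,0,0,-0.059,0.07],[0.061,-0.029,0.1,0,0,-0.059,0.07],[0.061,-0.029,0.15,0,0,-0.059,0.07],[0.061,-0.029,0.2,0,0,-0.059,0.07],[0.061,-0.029,0.25,0,0,-0.059,0.07],[0.061,-0.029,0.28,0,0,-0.059,0.07],[0.061,-0.029,0.293,0,0,-0.059,0.07],[0.061,-0.029,0.293,0,0,-0.059,0.07]]' 6
python3 -m crank '[[0,0,0.0,0,0,0,0.04],[0,0,0,0,0,0,0.04],[0,0,0,0,0,0,0.04],[0,0,0,0,0,0,0.04],[0,0,0,0,0,0,0.04],[0,0,0,0,0,0,0.04],[0,0,0,0,0,0,0.04]]' 6
python3 -m crank '[[0.001,0,-0.009,0,0,0,0.04],[0.002,0,-0.018,0,0,0,0.04],[0.004,0,-0.028,0,0,0,0.04],[0.007,0,-0.038,0,0,0,0.04],[0.012,0,-0.047,0,0,0,0.04],[0.018,0,-0.056,0,0,0,0.04],[0.024,0,-0.064,0,0,0,0.04],[0.03,0,-0.071,0,0,0,0.04]]'
python3 - <<'E'
from h import *
go((J(-.073,.17,.080),-4.03))
E
```

```text
time_s: 7.75
ee_pos: [0.4894, 0.1456, 0.0039]
tool_rot: [-3.104, -0.48, 0.009]
contact_force: [-0.3, -1.1, 0.1]
opening: 0.07
time_s: 8.45
ee_pos: [0.4933, 0.1458, 0.0082]
tool_rot: [-3.104, -0.478, -0.004]
contact_force: [-0.3, 0.4, 7.5]
opening: 0.0496
time_s: 9.25
ee_pos: [0.5216, 0.1546, 0.0786]
tool_rot: [-3.104, -0.478, -0.001]
contact_force: [0.3, 0.1, -0.4]
opening: 0.0397
at [0.5216 0.1546 0.0786] yaw 17.52 f [ 0.3  0.1 -0.4] open 0.0397 t 9.2
shift [0.0316, -0.0197, -0.0013] rot [-0.001, -0.001, 0.376]
```

It slipped again. I'll go up and look.

```bash
python3 -m crank '[[0,0,-0.05,0,0,0,0.08],[-0.04,0,-0.1,0,0,0,0.08],[-0.08,0,-0.14,0,0,0,0.08],[-0.1,0,-0.16,0,0,0,0.08],[-0.1,0,-0.16,0,0,0,0.08],[-0.1,0,-0.16,0,0,0,0.08]]'
python3 - <<'E'
from h import *
import pickle
c=cap('wrist'); pickle.dump(c,open('w3.pkl','wb'))
cv2.imwrite('pics/w3.png',cv2.resize(c['pixels'][0:240,200:500],None,fx=2,fy=2)[:,:,::-1])
E
```

```text
time_s: 9.85
ee_pos: [0.4261, 0.1238, 0.239]
tool_rot: [3.104, 0.477, 0.005]
contact_force: [1.1, 0.3, -0.1]
opening: 0.0801
```

View pics/w3.png

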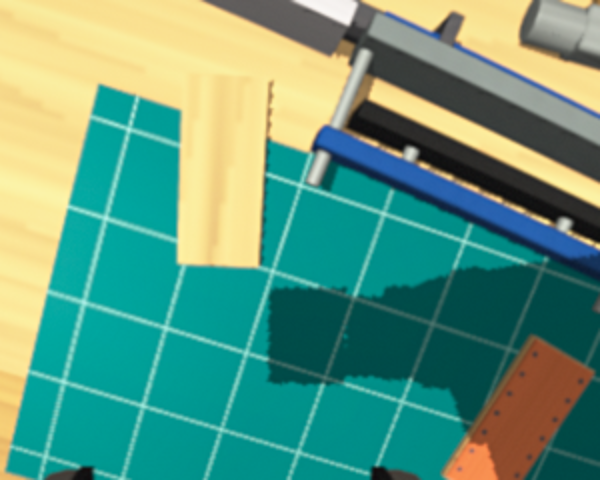

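The plate barely moved; its corners are at crop (187,73), (271,78), (260,268), (177,264). I'll retry with 25 N and the tips a little higher, because they dip as they close. I'll also lift straight up and check before turning.

Run:
```python
from h import *
import pickle; c=pickle.load(open('w3.pkl','rb'))
W=onz(c,np.array([[187,73],[271,78],[260,268],[177,264]])/2+[200,0],.009)
far=W[:2].mean(0);near=W[2:].mean(0); d=far-near; L=np.linalg.norm(d); a=np.degrees(np.arctan2(d[1],d[0])); C=W.mean(0)
print('L',L,'ang',a,'C',C, 'w',np.linalg.norm(W[0]-W[1]))
G=near+d/L*.014
go((G*[1,1,0]+[0,0,.010],a))
```

```text
L 0.11029696323215517 ang 13.996256496818 C [0.53146847 0.16066901 0.009     ] w 0.04929982881217761
at [0.426  0.1238 0.2379] yaw 17.49 f [-0.1 -0.3 -0.7] open 0.0798 t 9.9
shift [0.0704, -0.0059, 0.228] rot [-0.0, -0.001, 0.061]
```

```bash
python3 -m crank '[[0.07,-0.006,0.05,0,0,0.061,0.065],[0.07,-0.006,0.1,0,0,0.061,0.065],[0.07,-0.006,0.15,0,0,0.061,0.065],[0.07,-0.006,0.2,0,0,0.061,0.065],[0.07,-0.006,0.226,0,0,0.061,0.065],[0.07,-0.006,0.228,0,0,0.061,0.065],[0.07,-0.006,0.228,0,0,0.061,0.065]]' 25
python3 -m crank '[[0,0,0.0,0,0,0,0.055],[0,0,0,0,0,0,0.03],[0,0,0,0,0,0,0.03],[0,0,0,0,0,0,0.03],[0,0,0,0,0,0,0.03],[0,0,0,0,0,0,0.03]]' 25
python3 -m crank '[[0,0,-0.004,0,0,0,0.03],[0,0,-0.008,0,0,0,0.03],[0,0,-0.015,0,0,0,0.03],[0,0,-0.025,0,0,0,0.03],[0,0,-0.035,0,0,0,0.03],[0,0,-0.035,0,0,0,0.03]]'
```

```text
time_s: 10.6
ee_pos: [0.489, 0.1518, 0.0081]
tool_rot: [-3.117, -0.385, 0.008]
contact_force: [0.1, 0.4, 0.5]
opening: 0.0651
time_s: 11.2
ee_pos: [0.4906, 0.151, 0.0102]
tool_rot: [-3.117, -0.383, -0.001]
contact_force: [0.1, -0.9, 0.2]
opening: 0.0305
time_s: 11.8
ee_pos: [0.4916, 0.1515, 0.0466]
tool_rot: [-3.117, -0.383, -0.005]
contact_force: [0.4, 0.1, 0.3]
opening: 0.0303
```

It missed, so the fingers closed over or off the plate. One look, wrist and side together.

```bash
python3 -m crank '[[-0.02,0,-0.05,0,0,0,0.08],[-0.06,0,-0.1,0,0,0,0.08],[-0.1,0,-0.15,0,0,0,0.08],[-0.1,0,-0.17,0,0,0,0.08],[-0.1,0,-0.17,0,0,0,0.08]]' 10
python3 - <<'E'
from h import *
import pickle
c=cap('wrist'); pickle.dump(c,open('w4.pkl','wb')); s=cap('side')['pixels'][130:250,220:340]
a=cv2.resize(c['pixels'][0:240,200:400],None,fx=2,fy=2); b=cv2.resize(s,(390,390),interpolation=cv2.INTER_CUBIC); b=cv2.copyMakeBorder(b,0,90,0,0,0)
cv2.imwrite('pics/w4.png',np.hstack([a,b])[:,:,::-1])
E
```

```text
time_s: 12.3
ee_pos: [0.3944, 0.1271, 0.2197]
tool_rot: [3.115, 0.383, 0.016]
contact_force: [0.8, -0.1, -0.3]
opening: 0.0677
```

View pics/w4.png

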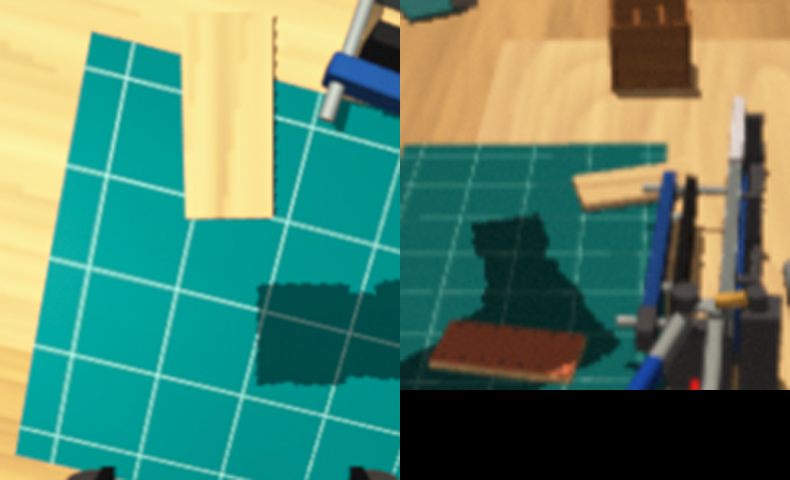

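Plate unmoved and flat, so the tips passed just above it and the earlier grips only overlapped by 1–4 mm. I'll go to z about 1 mm this time.

Run:
```python
from h import *
G=np.array([.53147,.16067,0])-np.array([np.cos(np.radians(14)),np.sin(np.radians(14)),0])*.042
go((G+[0,0,.001],14))
```

```text
at [0.394  0.1261 0.2159] yaw 13.97 f [-0.2 -0.7 -1. ] open 0.0759 t 12.4
shift [0.099, -0.0006, 0.2152] rot [0.002, -0.004, -0.001]
```

```bash
python3 -m crank '[[0.098,0,0.05,0,0,0,0.065],[0.098,0,0.1,0,0,0,0.065],[0.098,0,0.15,0,0,0,0.065],[0.098,0,0.19,0,0,0,0.065],[0.098,0,0.205,0,0,0,0.065],[0.098,0,0.211,0,0,0,0.065],[0.098,0,0.214,0,0,0,0.065],[0.098,0,0.214,0,0,0,0.065]]' 20
python3 -m crank '[[0,0,0,0,0,0,0.065],[0,0,0,0,0,0,0.055],[0,0,0,0,0,0,0.03],[0,0,0,0,0,0,0.03],[0,0,0,0,0,0,0.03],[0,0,0,0,0,0,0.03]]' 20
python3 -m crank '[[0,0,-0.004,0,0,0,0.03],[0,0,-0.008,0,0,0,0.03],[0,0,-0.015,0,0,0,0.03],[0,0,-0.025,0,0,0,0.03],[0,0,-0.035,0,0,0,0.03],[0,0,-0.035,0,0,0,0.03]]'
```

```text
time_s: 13.2
ee_pos: [0.4883, 0.151, 0.0004]
tool_rot: [3.118, 0.385, -0.003]
contact_force: [-2.4, -2.0, 16.8]
opening: 0.0651
time_s: 13.8
ee_pos: [0.4889, 0.1509, 0.0004]
tool_rot: [-3.118, -0.385, 0.0]
contact_force: [-0.8, -2.0, 13.4]
opening: 0.0497
time_s: 14.4
ee_pos: [0.4895, 0.151, 0.0374]
tool_rot: [-3.117, -0.383, -0.004]
contact_force: [0.9, -0.2, -1.5]
opening: 0.0494
```

Held at 20 N with about 8 mm overlap; the force reads -1.5 N, so the weight is carried. I'll pitch and carry it towards the fence.

```bash
python3 -c "
from h import *
go((J(-.10,.17,.11),-4.03,-45),(J(-.10,.17,.11),-4.03,0))"
```

```text
at [0.4895 0.151  0.0374] yaw 14.02 f [ 0.9 -0.2 -1.5] open 0.0494 t 14.4
shift [0.0368, -0.0258, -0.0725] rot [0.122, -0.782, 0.299]
shift [0.0368, -0.0258, -0.0725] rot [-0.001, -0.003, 0.315]
```

```bash
python3 -m crank '[[0,-0.005,-0.02,0.015,-0.098,0.037,0.03],[0,-0.01,-0.04,0.03,-0.196,0.075,0.03],[0.005,-0.02,-0.06,0.046,-0.293,0.112,0.03],[0.01,-0.026,-0.073,0.061,-0.391,0.15,0.03],[0.02,-0.026,-0.073,0.076,-0.489,0.187,0.03],[0.03,-0.026,-0.073,0.092,-0.587,0.224,0.03],[0.037,-0.026,-0.073,0.107,-0.684,0.262,0.03],[0.037,-0.026,-0.073,0.122,-0.782,0.299,0.03]]'
python3 -m crank '[[0,0,0,0,0,0,0.03],[0,0,0,0,0,0,0.03]]'
python3 - <<'E'
from h import *
go((J(-.10,.17,.11),-4.03,-45))
c=cap('side'); a=cv2.resize(c['pixels'][100:260,220:380],(480,480),interpolation=cv2.INTER_CUBIC)
s=robot.get_obs(); M=R.from_rotvec(s['tool_rot']).as_matrix(); H=s['ee_pos']-M[:,2]*.0045+.025*M[:,1]
print((proj(c,[H])-[220,100])*3, s['qpos'].round(2))
cv2.imwrite('pics/p2.png',a[:,:,::-1])
E
```

```text
time_s: 15.2
ee_pos: [0.5193, 0.1849, 0.1087]
tool_rot: [-2.874, 0.104, 1.199]
contact_force: [-0.6, 0.5, -1.3]
opening: 0.0499
time_s: 15.4
ee_pos: [0.5178, 0.1848, 0.1081]
tool_rot: [-2.876, 0.1, 1.195]
contact_force: [-0.2, 0.3, -1.5]
opening: 0.0495
at [0.5178 0.1848 0.1081] yaw -4.02 f [-0.2  0.3 -1.5] open 0.0495 t 15.4
shift [-0.0007, -0.0001, -0.0021] rot [0.001, 0.003, 0.0]
[[201.63144948 163.6912807 ]] [ 0.08  0.97 -0.6   1.34  0.11  1.65 -2.15]
```

View pics/p2.png

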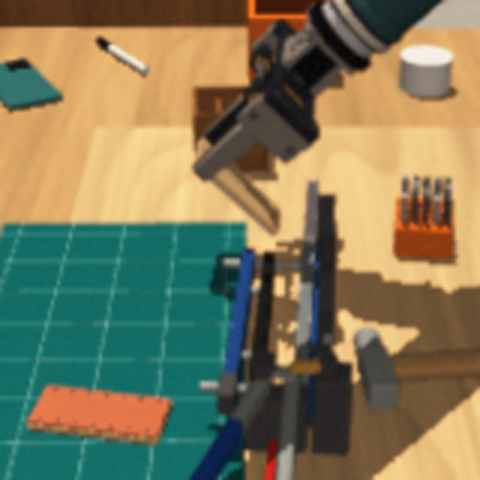

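The plate is held at roughly 45°, bottom edge at crop (277,228), ahead of the fingers. I'll compute the angle and then the push to the fence foot.

Run:
```python
from h import *
c=cap('side'); s=robot.get_obs(); M=R.from_rotvec(s['tool_rot']).as_matrix()
n=M[:,1]; H=s['ee_pos']-M[:,2]*0.0045+.025*n
P=plane_hit(c,[[312.3,176.7]],H,n)[0]
r=JR.inv().apply(P-H); print('hinge->bottom jig',r.round(4),np.linalg.norm(r).round(4),'elev',np.degrees(np.arctan2(-r[2],r[0])).round(1))
print('bottom corner jig',JR.inv().apply(P-JO).round(4),'hinge jig',JR.inv().apply(H-JO).round(4))
```

```text
hinge->bottom jig [ 0.0723  0.0001 -0.0714] 0.1016 elev 44.7
bottom corner jig [-0.0256  0.1456  0.0415] hinge jig [-0.0979  0.1455  0.113 ]
```

```bash
python3 -m crank '[[0.015,0,0.004,0,0,0,0.03],[0.03,0,0.008,0,0,0,0.03],[0.038,0,0.01,0,0,0,0.03],[0.043,0,0.011,0,0,0,0.03],[0.046,0,0.011,0,0,0,0.03],[0.046,0,0.011,0,0,0,0.03]]'
python3 -m crank '[[0,0,0,0,0,0,0.03],[0.001,0,-0.008,0,0,0,0.03],[0.0016,0,-0.016,0,0,0,0.03]]' 10
```

```text
time_s: 16.1
ee_pos: [0.5413, 0.1834, 0.0695]
tool_rot: [-2.873, 0.099, 1.203]
contact_force: [-3.6, -1.1, 4.8]
opening: 0.0501
time_s: 16.4
ee_pos: [0.5546, 0.1829, 0.0792]
tool_rot: [-2.874, 0.099, 1.198]
contact_force: [-1.4, 1.4, 1.6]
opening: 0.0496
```

Contact with table and fence is made and the grip is holding. I'll continue the arc to vertical.

```bash
python3 -m crank '[[0.002,0,-0.008,0,0,0,0.03],[0.0046,0,-0.0157,0,0,0,0.03],[0.008,0,-0.023,0,0,0,0.03],[0.0122,0,-0.0304,0,0,0,0.03],[0.017,0,-0.037,0,0,0,0.03],[0.0224,0,-0.0438,0,0,0,0.03],[0.028,0,-0.049,0,0,0,0.03],[0.029,0,-0.05,0,0,0,0.03]]' 10
python3 -m crank '[[0.0,0,0,0,0,0,0.03],[0.0,0,0,0,0,0,0.03]]'
python3 - <<'E'
from h import *
go((J(-.005,.17,.098),-4.03,-45))
c=cap('side'); a=cv2.resize(c['pixels'][100:240,230:370],(420,420),interpolation=cv2.INTER_CUBIC)
b=cap('wrist')['pixels'][:,80:560]; b=cv2.resize(b,(380,316)); b=cv2.copyMakeBorder(b,0,104,0,0,0)
cv2.imwrite('pics/p3.png',np.hstack([a,b])[:,:,::-1])
E
```

```text
time_s: 17.2
ee_pos: [0.6119, 0.1781, 0.0934]
tool_rot: [-2.876, 0.102, 1.195]
contact_force: [-0.0, -0.2, 4.8]
opening: 0.05
time_s: 17.4
ee_pos: [0.611, 0.1782, 0.0934]
tool_rot: [-2.876, 0.101, 1.195]
contact_force: [0.0, 0.5, 3.9]
opening: 0.0496
at [0.611  0.1782 0.0934] yaw -4.09 f [0.  0.5 3.9] open 0.0496 t 17.4
shift [-0.0015, -0.0001, -0.0051] rot [0.001, 0.002, -0.001]
```

View pics/p3.png

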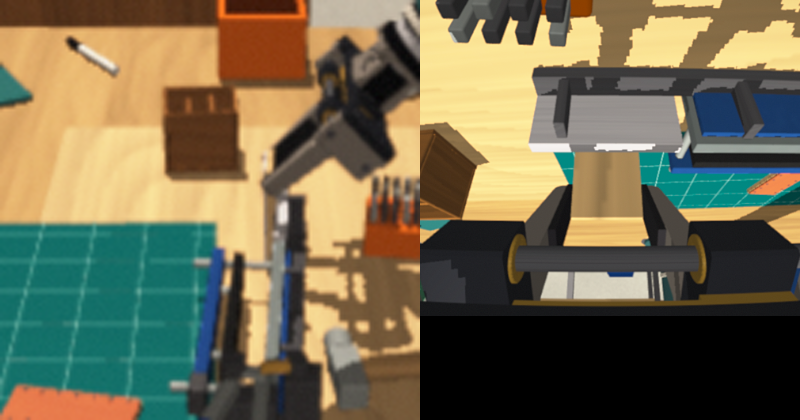

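Both views show the plate upright against the fence, edges still between the fingers. I'll lean it a touch, release, back out, and compute the regrasp across its thickness.

```bash
python3 -m crank '[[0.001,0,-0.001,0,0,0,0.03],[0.0025,0,-0.0015,0,0,0,0.03],[0.0025,0,-0.0015,0,0,0,0.055],[0.0025,0,-0.0015,0,0,0,0.065],[0.0025,0,-0.0015,0,0,0,0.065]]' 10
python3 -m crank '[[0,0,-0.01,0,0,0,0.065],[0,0,-0.03,0,0,0,0.065],[0,0,-0.07,0,0,0,0.065],[0,0,-0.11,0,0,0,0.065],[0,0,-0.13,0,0,0,0.065]]' 10
python3 - <<'E'
from h import *
go((J(-.005,.17,.20),86))
c=cap('side'); import pickle; pickle.dump(c,open('s5.pkl','wb')); cv2.imwrite('pics/s5.png',cv2.resize(c['pixels'][120:200,280:360],(480,480),interpolation=cv2.INTER_CUBIC)[:,:,::-1])
im=c['pixels'].astype(int)
# plate top edge detection: print projected expected corners
print(proj(c,[J(-.0045,.145,.11),J(-.0045,.195,.11),J(-.009,.145,.0)]).round(1).tolist())
E
```

```text
time_s: 18.0
ee_pos: [0.6136, 0.1777, 0.0918]
tool_rot: [-2.876, 0.102, 1.197]
contact_force: [0.4, -0.5, -0.2]
opening: 0.0648
time_s: 18.5
ee_pos: [0.7154, 0.1761, 0.2415]
tool_rot: [-2.853, 0.151, 0.771]
contact_force: [-0.7, 7.8, 0.8]
opening: 0.0653
at [0.7154 0.1761 0.2415] yaw -3.34 f [-0.7  7.8  0.8] open 0.0653 t 18.5
shift [-0.0667, 0.0189, 0.0854] rot [-0.549, 0.288, -1.561]
[[319.9, 156.3], [320.4, 148.6], [317.7, 188.9]]
```

View pics/s5.png

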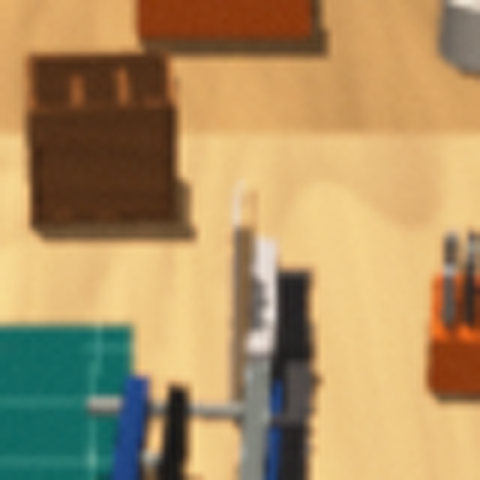

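The plate stands leaning lightly on the fence, top at crop (243,228), matching the prediction to about 1–2 px. Now I regrasp it across its thickness.

```bash
python3 -m crank '[[-0.03,0.009,0,-0.06,0.03,-0.14,0.06],[-0.06,0.018,0,-0.1,0.05,-0.28,0.06],[-0.06,0.018,0.03,-0.15,0.08,-0.42,0.06],[-0.067,0.019,0.06,-0.2,0.105,-0.57,0.06],[-0.067,0.019,0.085,-0.25,0.13,-0.71,0.06],[-0.067,0.019,0.085,-0.3,0.156,-0.85,0.06],[-0.067,0.019,0.085,-0.35,0.18,-0.99,0.06],[-0.067,0.019,0.085,-0.4,0.21,-1.13,0.06]]' 20
python3 -c "
from h import *
go((J(-.004,.17,.20),86))"
```

```text
time_s: 19.35
ee_pos: [0.6132, 0.1601, 0.1881]
tool_rot: [-2.695, -1.529, 0.305]
contact_force: [-0.2, -0.5, -0.5]
opening: 0.0601
at [0.6132 0.1601 0.1881] yaw 59.68 f [-0.2 -0.5 -0.5] open 0.0601 t 19.4
shift [0.0141, -0.0095, -0.0132] rot [-0.156, 0.126, -0.467]
```

```bash
python3 -m crank '[[0.005,-0.003,-0.005,-0.04,0.03,-0.12,0.06],[0.01,-0.006,-0.01,-0.08,0.063,-0.23,0.06],[0.0141,-0.0095,-0.0132,-0.12,0.095,-0.35,0.06],[0.0141,-0.0095,-0.0132,-0.156,0.126,-0.467,0.06],[0.0141,-0.0095,-0.0132,-0.156,0.126,-0.467,0.06],[0.0141,-0.0095,-0.0132,-0.156,0.126,-0.467,0.06]]'
python3 -c "
from h import *
go((J(-.004,.17,.083),86))"
```

```text
time_s: 19.95
ee_pos: [0.6147, 0.1768, 0.1999]
tool_rot: [-2.309, -2.13, 0.004]
contact_force: [0.5, -0.3, -0.0]
opening: 0.0598
at [0.6147 0.1768 0.1999] yaw 85.38 f [ 0.5 -0.3 -0. ] open 0.0598 t 19.9
shift [0.0014, -0.0, 0.1169] rot [-0.002, 0.002, -0.011]
```

```bash
python3 -m crank '[[0.0014,0,0.04,0,0,-0.011,0.06],[0.0014,0,0.08,0,0,-0.011,0.06],[0.0014,0,0.105,0,0,-0.011,0.06],[0.0014,0,0.117,0,0,-0.011,0.06],[0.0014,0,0.117,0,0,-0.011,0.06],[0.0014,0,0.117,0,0,-0.011,0.03],[0.0014,0,0.117,0,0,-0.011,0.004],[0.0014,0,0.117,0,0,-0.011,0.004]]' 15
python3 -m crank '[[0,0,0,0,0,0,0.004],[0,0,0,0,0,0,0.004],[0,0,0,0,0,0,0.004],[0,0,0,0,0,0,0.004]]' 25
python3 -m crank '[[0,0,-0.01,0,0,0,0.004],[0,0,-0.02,0,0,0,0.004],[0,0,-0.04,0,0,0,0.004],[0,0,-0.07,0,0,0,0.004],[0,0,-0.075,0,0,0,0.004],[0,0,-0.075,0,0,0,0.004]]'
python3 -c "
from h import *
go((J(-.007,.056,.165),86))"
```

```text
time_s: 20.75
ee_pos: [0.615, 0.1789, 0.0838]
tool_rot: [2.294, 2.146, -0.001]
contact_force: [0.3, -0.4, 0.1]
opening: 0.0383
time_s: 21.15
ee_pos: [0.614, 0.1785, 0.0824]
tool_rot: [-2.293, -2.146, 0.004]
contact_force: [-1.2, -0.2, 0.9]
opening: 0.009
time_s: 21.75
ee_pos: [0.615, 0.1789, 0.1589]
tool_rot: [2.293, 2.147, -0.0]
contact_force: [-0.6, -0.4, -2.7]
opening: 0.0088
at [0.615  0.1789 0.1589] yaw 86.22 f [-0.6 -0.4 -2.7] open 0.0088 t 21.8
shift [-0.1148, -0.0039, -0.0061] rot [0.0, 0.0, 0.004]
```

Regrasped across the thickness (opening 8.8 mm, weight felt). I'm carrying it to slot y=+56 with a slight tilt towards the wall.

```bash
python3 -m crank '[[-0.04,-0.001,-0.006,0,0,0.004,0.004],[-0.08,-0.001,-0.006,0.02,0,0.004,0.004],[-0.105,-0.001,-0.006,0.05,0,0.004,0.004],[-0.115,-0.001,-0.006,0.05,0,0.004,0.004],[-0.115,-0.001,-0.006,0.05,0,0.004,0.004],[-0.115,-0.001,-0.006,0.05,0,0.004,0.004]]'
python3 - <<'E'
from h import *
go((J(-.004,.056,.084),86))
s=robot.get_obs(); print('jig',JR.inv().apply(s['ee_pos']-JO).round(4), 'toolz jig',JR.inv().apply(R.from_rotvec(s['tool_rot']).as_matrix()[:,2]).round(3))
E
```

```text
time_s: 22.35
ee_pos: [0.6051, 0.0659, 0.1629]
tool_rot: [-2.267, -2.118, 0.056]
contact_force: [-0.3, 1.3, -1.2]
opening: 0.0087
at [0.6051 0.0659 0.1629] yaw 86.1 f [-0.3  1.3 -1.2] open 0.0087 t 22.4
shift [-0.0015, 0.0058, 0.0787] rot [-0.053, 0.0, 0.002]
jig [-0.0056  0.0575  0.1629] toolz jig [-0.053 -0.    -0.999]
```

```bash
python3 -m crank '[[-0.0015,0.002,0.02,0,0,0,0.004],[-0.0015,0.003,0.04,0,0,0,0.004],[-0.0015,0.0045,0.06,0,0,0,0.004],[-0.0015,0.0055,0.07,0,0,0,0.004],[-0.0015,0.0055,0.075,0,0,0,0.004],[-0.0015,0.0055,0.078,0,0,0,0.004],[-0.0015,0.0055,0.079,0,0,0,0.004]]'
python3 -c "
from h import *
go((J(-.004,.056,.083),86))"
```

```text
time_s: 23.05
ee_pos: [0.6069, 0.063, 0.0846]
tool_rot: [-2.269, -2.117, 0.056]
contact_force: [-1.6, 0.2, -1.3]
opening: 0.0089
at [0.6069 0.063  0.0846] yaw 86.03 f [-1.6  0.2 -1.3] open 0.0089 t 23.1
shift [0.0013, -0.0004, 0.0016] rot [-0.052, 0.001, 0.001]
```

```bash
python3 -m crank '[[0,0,0.001,0,0,0,0.004],[0,0,0.002,0,0,0,0.004],[0,0,0.0025,0,0,0,0.004],[0,0,0.0025,0,0,0,0.015],[0,0,0.0025,0,0,0,0.03],[0,0,0.0025,0,0,0,0.04],[0,0,0.0025,0,0,0,0.04]]' 8
python3 -m crank '[[0,0,-0.04,0,0,0,0.04],[0,0,-0.08,0,0,0,0.05],[0,0,-0.12,0,0,0,0.06],[0,0,-0.13,-0.05,0,0,0.06],[-0.15,-0.05,-0.13,-0.05,0,0,0.06],[-0.15,-0.05,-0.13,-0.05,0,0,0.06],[-0.15,-0.05,-0.13,-0.05,0,0,0.06],[-0.15,-0.05,-0.13,-0.05,0,0,0.06]]'
python3 - <<'E'
from h import *
import pickle
c=cap('wrist'); pickle.dump(c,open('w5.pkl','wb')); cv2.imwrite('pics/w5.png',c['pixels'][:,:,::-1])
go((J(0,0,.2),86)); 
print('exp plate top corners px',proj(c,[J(-.0065,.031,.11),J(-.0065,.081,.11),J(.0025,.031,.11)]).round(0).tolist())
hsv=cv2.cvtColor(c['pixels'][:,:,::-1].copy(),cv2.COLOR_BGR2HSV)
for n,lo,hi,C in [('cop',(3,90,90),(16,230,255),(.44,-.075)),('brass',(14,90,40),(30,255,255),(.4556,-.2214))]:
    u,v=proj(c,[[*C,.009]])[0]; print(n,u,v)
E
```

```text
time_s: 23.75
ee_pos: [0.6069, 0.0622, 0.0818]
tool_rot: [-2.27, -2.117, 0.057]
contact_force: [-0.1, -0.1, 0.3]
opening: 0.0375
time_s: 24.55
ee_pos: [0.551, -0.0914, 0.2144]
tool_rot: [2.307, 2.131, -0.01]
contact_force: [0.4, -0.4, 0.5]
opening: 0.0597
at [ 0.5517 -0.0895  0.2145] yaw 85.56 f [-0.3 -1.  -0.1] open 0.0602 t 24.6
shift [0.1017, 0.0472, 0.014] rot [-0.003, 0.004, -0.008]
exp plate top corners px [[367.0, 39.0], [368.0, -29.0], [378.0, 39.0]]
cop 223.95894658597 173.34708504702905
brass 252.77907075261817 280.4391665386982
```

Run:
```python
from h import *
import pickle
c=pickle.load(open('w5.pkl','rb')); hsv=cv2.cvtColor(c['pixels'][:,:,::-1].copy(),cv2.COLOR_BGR2HSV)
for v in (8,20,30,36,50): print(v,hsv[v,358:392:3].tolist())
go(([.415,-.2105,.12],-15.1))
```

```text
8 [[23, 9, 111], [102, 5, 249], [22, 119, 245], [22, 114, 244], [20, 109, 242], [75, 16, 162], [63, 14, 161], [108, 56, 145], [108, 188, 171], [6, 13, 102], [132, 14, 94], [24, 108, 251]]
20 [[20, 13, 122], [8, 4, 247], [23, 109, 249], [23, 107, 249], [22, 106, 251], [69, 16, 163], [67, 14, 164], [40, 7, 108], [6, 12, 109], [165, 9, 108], [170, 7, 104], [0, 5, 105]]
30 [[18, 10, 133], [120, 1, 249], [23, 116, 248], [23, 111, 248], [19, 97, 236], [72, 16, 163], [63, 14, 165], [110, 141, 177], [108, 192, 161], [15, 33, 31], [19, 101, 68], [24, 105, 254]]
36 [[23, 7, 141], [8, 4, 232], [23, 112, 249], [23, 112, 249], [18, 84, 227], [71, 12, 164], [57, 14, 167], [108, 174, 169], [108, 171, 139], [170, 14, 54], [16, 104, 118], [23, 109, 251]]
50 [[17, 106, 84], [18, 125, 86], [18, 113, 81], [70, 18, 85], [63, 14, 166], [66, 15, 166], [53, 18, 167], [108, 188, 176], [116, 58, 123], [0, 5, 101], [16, 82, 121], [17, 129, 206]]
at [ 0.5517 -0.0895  0.2145] yaw 85.56 f [-0.3 -1.  -0.1] open 0.0602 t 24.6
shift [-0.1308, -0.1267, 0.0954] rot [0.001, 0.005, 1.757]
```

The aluminium plate stands in slot +56: its plywood edge is at u 361–370, beside the wall. Now brass.

```bash
python3 -m crank '[[-0.03,-0.03,0,0,0,0.14,0.065],[-0.06,-0.06,0,0,0,0.28,0.065],[-0.09,-0.09,0,0,0,0.42,0.065],[-0.131,-0.127,0.03,0,0,0.56,0.065],[-0.131,-0.127,0.05,0,0,0.7,0.065],[-0.131,-0.127,0.095,0,0,0.84,0.065],[-0.131,-0.127,0.095,0,0,0.98,0.065],[-0.131,-0.127,0.095,0,0,1.12,0.065]]'
python3 -m crank '[[0,0,0,0,0,0.14,0.065],[0,0,0,0,0,0.28,0.065],[0,0,0,0,0,0.42,0.065],[0,0,0,0,0,0.56,0.065],[0,0,0,0,0,0.637,0.065],[0,0,0,0,0,0.637,0.065],[0,0,0,0,0,0.637,0.065]]'
python3 - <<'E'
from h import *
go(([.415,-.2105,.0005],-15.1))
c=cap('wrist'); s=robot.get_obs()
hsv=cv2.cvtColor(c['pixels'][:,:,::-1].copy(),cv2.COLOR_BGR2HSV)
m=cv2.inRange(hsv,(14,90,40),(30,255,255)); 
u,v=proj(c,[[.4556,-.2214,.009]])[0]; print(u,v)
n,lab,st,ce=cv2.connectedComponentsWithStats(cv2.morphologyEx(m,cv2.MORPH_CLOSE,np.ones((7,7))))
for i in range(1,n):
    if st[i,4]>800: print(st[i],ce[i].round(1),onz(c,[ce[i]],.009).round(4))
E
```

```text
time_s: 25.4
ee_pos: [0.4172, -0.2044, 0.1184]
tool_rot: [-3.084, -0.588, 0.007]
contact_force: [-1.4, -0.5, 0.1]
opening: 0.0651
time_s: 26.1
ee_pos: [0.418, -0.2051, 0.1199]
tool_rot: [3.115, -0.395, -0.003]
contact_force: [-0.4, -0.4, -1.0]
opening: 0.0654
at [ 0.418  -0.2051  0.1199] yaw -14.46 f [-0.4 -0.4 -1. ] open 0.0654 t 26.1
shift [-0.0013, 0.0058, 0.1194] rot [0.001, 0.002, 0.011]
321.84155918570895 156.65452422816384
[ 160    0  265   45 7237] [265.1  17.1] [[ 0.5775 -0.2047  0.009 ]]
[  443     0   197   302 38022] [562.2 146.4] [[ 0.4109 -0.4381  0.009 ]]
[   0   46  105   34 1469] [52.5 61.8] [[ 0.5958 -0.0159  0.009 ]]
[ 296   92   58  124 6858] [323.4 152.5] [[ 0.4588 -0.2236  0.009 ]]
[ 140  152   73  112 2284] [190.4 202.1] [[ 0.4457 -0.0924  0.009 ]]
[158 295  30  64 960] [169.5 327. ] [[ 0.3224 -0.0209  0.009 ]]
[444 295  30  64 959] [461.9 326.9] [[ 0.2442 -0.3218  0.009 ]]
[  208   343   381    45 11011] [349.8 367.7] [[ 0.2242 -0.1947  0.009 ]]
```

```bash
python3 -m crank '[[0.001,0.007,0.05,0,0,0.011,0.065],[0.001,0.007,0.09,0,0,0.011,0.065],[0.001,0.007,0.11,0,0,0.011,0.065],[0.001,0.007,0.117,0,0,0.011,0.065],[0.001,0.007,0.1195,0,0,0.011,0.065],[0.001,0.007,0.1195,0,0,0.011,0.055],[0.001,0.007,0.1195,0,0,0.011,0.03],[0.001,0.007,0.1195,0,0,0.011,0.03]]' 20
python3 -m crank '[[0,0,0,0,0,0,0.03],[0,0,0,0,0,0,0.03],[0,0,0,0,0,0,0.03],[0,0,-0.004,0,0,0,0.03],[0,0,-0.008,0,0,0,0.03],[0,0,-0.015,0,0,0,0.03],[0,0,-0.025,0,0,0,0.03],[0,0,-0.035,0,0,0,0.03]]'
python3 -c "
from h import *
go(([.415,-.2,.25],-15),([.45,.13,.25],-4.03),(J(-.10,.17,.11),-4.03,-45))"
```

```text
time_s: 26.95
ee_pos: [0.417, -0.2134, 0.0012]
tool_rot: [3.112, -0.418, -0.001]
contact_force: [0.6, 0.3, 4.0]
opening: 0.0496
time_s: 27.75
ee_pos: [0.4161, -0.2133, 0.0362]
tool_rot: [3.112, -0.418, -0.004]
contact_force: [-0.4, 0.4, -0.6]
opening: 0.0495
at [ 0.4161 -0.2133  0.0362] yaw -15.31 f [-0.4  0.4 -0.6] open 0.0495 t 27.8
shift [-0.005, -0.0121, -0.2138] rot [0.002, 0.002, -0.005]
shift [-0.0584, -0.3396, -0.2143] rot [0.002, 0.002, -0.197]
shift [-0.0062, -0.4109, -0.0745] rot [-0.076, -0.78, -0.187]
```

```bash
python3 -m crank '[[0,0,-0.03,0,0,0,0.03],[0,-0.01,-0.07,0,0,0,0.03],[-0.01,-0.04,-0.1,0,0,0,0.03],[-0.02,-0.08,-0.1,0,0,-0.04,0.03],[-0.03,-0.12,-0.1,0,0,-0.08,0.03],[-0.04,-0.16,-0.1,0,0,-0.12,0.03],[-0.05,-0.2,-0.1,0,0,-0.16,0.03],[-0.055,-0.24,-0.1,0,0,-0.19,0.03]]' 25
python3 -m crank '[[0,-0.03,0,0,0,0,0.03],[0,-0.06,0,0,0,0,0.03],[0,-0.085,0,0,0,0,0.03],[0,-0.1,0,0,0,0,0.03],[0,-0.1,0,0,0,0,0.03]]'
python3 -c "
from h import *
go((J(-.10,.17,.11),-4.03,-45))"
```

```text
time_s: 28.55
ee_pos: [0.4261, 0.0344, 0.136]
tool_rot: [3.138, -0.119, -0.003]
contact_force: [0.2, -1.0, -1.5]
opening: 0.0497
time_s: 29.05
ee_pos: [0.4344, 0.1348, 0.1357]
tool_rot: [3.139, -0.115, -0.002]
contact_force: [0.4, -0.8, -0.1]
opening: 0.0498
at [0.4344 0.1348 0.1357] yaw -4.2 f [ 0.4 -0.8 -0.1] open 0.0498 t 29.1
shift [0.0805, -0.0561, 0.0256] rot [-0.001, -0.784, -0.003]
```

```bash
python3 -m crank '[[0.0,-0.014,-0.01,0,-0.1,0,0.03],[0.0,-0.028,-0.01,0,-0.2,0,0.03],[0.01,-0.042,-0.01,0,-0.3,0,0.03],[0.025,-0.056,0,0,-0.4,0,0.03],[0.04,-0.056,0.01,0,-0.5,0,0.03],[0.055,-0.056,0.02,0,-0.6,0,0.03],[0.07,-0.056,0.0256,0,-0.7,0,0.03],[0.08,-0.056,0.0256,0,-0.784,0,0.03]]'
python3 -m crank '[[0,0,0,0,0,0,0.03],[0,0,0,0,0,0,0.03]]'
python3 - <<'E'
from h import *
go((J(-.10,.17,.11),-4.03,-45),(J(-.0762,.17,.0693),-4.03,-45))
E
```

```text
time_s: 29.85
ee_pos: [0.5195, 0.1798, 0.108]
tool_rot: [-2.871, 0.116, 1.198]
contact_force: [-0.2, 0.3, -1.4]
opening: 0.0497
time_s: 30.05
ee_pos: [0.5182, 0.1812, 0.1085]
tool_rot: [-2.874, 0.114, 1.193]
contact_force: [-0.9, 0.4, -0.6]
opening: 0.0495
at [0.5182 0.1812 0.1085] yaw -4.6 f [-0.9  0.4 -0.6] open 0.0495 t 30.1
shift [-0.0009, -0.0036, -0.0013] rot [-0.004, 0.001, -0.007]
shift [0.0448, -0.0039, 0.0106] rot [-0.004, 0.001, -0.007]
```

```bash
python3 -m crank '[[0.015,-0.002,0.004,0,0,-0.007,0.03],[0.03,-0.004,0.008,0,0,-0.007,0.03],[0.038,-0.004,0.01,0,0,-0.007,0.03],[0.043,-0.004,0.011,0,0,-0.007,0.03],[0.046,-0.004,0.011,0,0,-0.007,0.03],[0.046,-0.004,0.011,0,0,-0.007,0.03]]'
python3 -m crank '[[0,0,0,0,0,0,0.03],[0.001,0,-0.008,0,0,0,0.03],[0.0016,0,-0.016,0,0,0,0.03]]' 10
python3 -m crank '[[0.002,0,-0.008,0,0,0,0.03],[0.0046,0,-0.0157,0,0,0,0.03],[0.008,0,-0.023,0,0,0,0.03],[0.0122,0,-0.0304,0,0,0,0.03],[0.017,0,-0.037,0,0,0,0.03],[0.0224,0,-0.0438,0,0,0,0.03],[0.028,0,-0.049,0,0,0,0.03],[0.029,0,-0.05,0,0,0,0.03]]' 10
python3 -m crank '[[0.0,0,0,0,0,0,0.03],[0.0,0,0,0,0,0,0.03]]'
python3 -c "
from h import *
go((J(-.005,.17,.098),-4.03,-45))"
```

```text
time_s: 30.65
ee_pos: [0.5434, 0.1842, 0.0685]
tool_rot: [-2.872, 0.102, 1.191]
contact_force: [0.7, 0.3, -1.2]
opening: 0.0494
time_s: 30.95
ee_pos: [0.5561, 0.1836, 0.0797]
tool_rot: [-2.871, 0.101, 1.191]
contact_force: [-0.5, 0.2, -1.0]
opening: 0.0499
time_s: 31.75
ee_pos: [0.6122, 0.179, 0.0931]
tool_rot: [-2.872, 0.102, 1.191]
contact_force: [-0.9, -0.5, -0.9]
opening: 0.0499
time_s: 31.95
ee_pos: [0.6114, 0.1792, 0.0934]
tool_rot: [-2.872, 0.102, 1.191]
contact_force: [-0.6, -0.1, -0.6]
opening: 0.0496
at [0.6114 0.1792 0.0934] yaw -3.93 f [-0.6 -0.1 -0.6] open 0.0496 t 31.9
shift [-0.0017, 0.0009, -0.0049] rot [-0.004, 0.001, 0.001]
```

Little contact force this time, so the plate may have swung in the grip. I'll check numerically with a difference against the first side picture.

Run:
```python
from h import *
c=cap('side'); a=cv2.imread('pics/side0.png')[:,:,::-1].astype(int); d=np.abs(c['pixels'].astype(int)-a).max(2)
s=robot.get_obs(); M=R.from_rotvec(s['tool_rot']).as_matrix(); n=M[:,1]; H=s['ee_pos']-M[:,2]*.0045+.025*n
print('hinge px',proj(c,[H])); 
for th in (60,90,100): print(th,proj(c,[H+.098*JR.apply([np.cos(np.radians(th)),0,-np.sin(np.radians(th))])]))
for v in range(148,206,2): print(v,''.join('#' if x>45 else '+' if x>22 else '.' for x in d[v,290:350]))
```

```text
hinge px [[319.9233681  160.34538103]]
60 [[335.75955523 186.01031165]]
90 [[319.3149608  189.16400639]]
100 [[313.67983874 188.55659006]]
148 ....................++...+.++..#############################
150 ........................+++...+#############################
152 .....................+........+#############################
154 .......................++.+...##################.....#######
156 .......................+++++..###############....+++...#####
158 ........................+...##############+...+.++.+++...###
160 ..+++++.++++++.+++.+++.+...#############..++++.+..++++.+...+
162 +..++..+++++++++.++.+...+..##########....++....++.++++.+++..
164 +.+.++..+.+.++++.....+...+..########.+++.+.++.+.++++.++.+.+.
166 +.+....+..+.++.+++++++..+.+.########.........++.+..++.+++.+.
168 ++.++...++..+++++..+++.+++..+#####...........+..+..++..+.+++
170 ...+++.+.+.++++...+++.+.++#+..###.++........+...+++.+++.++..
172 .+.++.++.++.++..+.....+.++#..+###..+......++.++...+++..+.++.
174 ............+.++.+.++++.++#+.####++........+++++.+.+++++++++
176 ..............++++..+..+.+#..#######......+.+.+
[... 223 characters left out ...]
.....++.....+...#####............+...........###+#
186 ................+.....+...#####...........##################
188 ..........................++++.+...........+################
190 .........................+#####+...........+.........#######
192 ...............++....+++.+#####+...........+++++..++...+##..
194 ...............++........+#####+...........++++...++....##..
196 ......................+..+#####+..........++++.......+..##..
198 .....................+++.+###+...........############...###.
200 .........................+###..............+################
202 .......................+.+###.............+........+########
204 .........................+###+.............+++++.....#######
```

The difference image shows the plate strip at u 319–322 under the hinge, vertical at the fence as with the first plate. Same lean, release and regrasp.

```bash
python3 -m crank '[[0.002,0,-0.001,0,0,0,0.03],[0.0035,0,-0.0005,0,0,0,0.03],[0.0035,0,-0.0005,0,0,0,0.03],[0.0035,0,-0.0005,0,0,0,0.055],[0.0035,0,-0.0005,0,0,0,0.065],[0.0035,0,-0.0005,0,0,0,0.065]]' 10
python3 -m crank '[[0,0,-0.01,0,0,0,0.065],[0,0,-0.03,0,0,0,0.065],[0,0,-0.06,0,0,0,0.065],[0,0,-0.08,0,0,0,0.065],[0,0,-0.08,0,0,0,0.065]]' 10
python3 - <<'E'
from h import *
go((J(-.004,.17,.20),86))
c=cap('side'); a=cv2.imread('pics/side0.png')[:,:,::-1].astype(int); d=np.abs(c['pixels'].astype(int)-a).max(2)
for v in range(146,190,2): print(v,''.join('#' if x>45 else '+' if x>22 else '.' for x in d[v,300:340]))
E
```

```text
time_s: 32.6
ee_pos: [0.6144, 0.179, 0.0914]
tool_rot: [-2.872, 0.102, 1.191]
contact_force: [-0.6, -0.6, -1.2]
opening: 0.0645
time_s: 33.1
ee_pos: [0.7013, 0.1766, 0.2204]
tool_rot: [-2.865, 0.111, 0.832]
contact_force: [1.4, 1.5, 3.2]
opening: 0.0652
at [0.7013 0.1766 0.2204] yaw -1.87 f [1.4 1.5 3.2] open 0.0652 t 33.1
shift [-0.0621, 0.0111, 0.0629] rot [-0.554, 0.338, -1.529]
146 ................+.......................
148 ........................................
150 ..................................+.....
152 ......................+..+.............+
154 .............+.......++.........+.......
156 ..................++.+...+..............
158 ..............+....###+...............+.
160 ...+.....+.........###+....+............
162 ..++...............###+.....+...........
164 ...............+...###+.+........+..+..+
166 ...........+.......####+................
168 ..............++...#####................
170 .++...........++#+..####+...............
172 +..............+#..+####...........+....
174 .........+.....+#+.#####..........+.....
176 ...............+#..##+..................
178 .......+.......++++##...................
180 ................#####...................
182 ................#####...................
184 ................#####...................
186 ................#####.............+.....
188 ................++++.+..................
```

Brass stands at the fence (strip 319–322, top row 158). Now the regrasp.

```bash
python3 -m crank '[[-0.03,0.005,-0.02,-0.05,0.03,-0.14,0.06],[-0.06,0.01,-0.02,-0.1,0.06,-0.28,0.06],[-0.062,0.011,0.01,-0.15,0.09,-0.41,0.06],[-0.062,0.011,0.04,-0.2,0.12,-0.55,0.06],[-0.062,0.011,0.05,-0.25,0.154,-0.69,0.06],[-0.062,0.011,0.063,-0.3,0.18,-0.83,0.06],[-0.062,0.011,0.063,-0.35,0.21,-0.97,0.06],[-0.062,0.011,0.063,-0.4,0.24,-1.1,0.06]]' 20
python3 -c "
from h import *
go((J(-.004,.17,.20),86))"
```

```text
time_s: 33.95
ee_pos: [0.6001, 0.1717, 0.1728]
tool_rot: [-2.651, -1.596, 0.378]
contact_force: [-0.5, -0.2, 1.0]
opening: 0.0599
at [0.6001 0.1717 0.1728] yaw 62.91 f [-0.5 -0.2  1. ] open 0.0599 t 34.0
shift [0.0067, 0.0056, -0.0302] rot [-0.185, 0.162, -0.415]
```

```bash
python3 -m crank '[[0.003,0.003,-0.02,-0.05,0.04,-0.1,0.06],[0.0067,0.0056,-0.03,-0.09,0.08,-0.21,0.06],[0.0067,0.0056,-0.03,-0.14,0.12,-0.31,0.06],[0.0067,0.0056,-0.03,-0.185,0.162,-0.415,0.06],[0.0067,0.0056,-0.03,-0.185,0.162,-0.415,0.06],[0.0067,0.0056,-0.03,-0.185,0.162,-0.415,0.06]]'
python3 -c "
from h import *
go((J(-.004,.17,.083),86))"
```

```text
time_s: 34.55
ee_pos: [0.6149, 0.177, 0.2003]
tool_rot: [-2.309, -2.131, 0.004]
contact_force: [0.9, 0.3, -0.7]
opening: 0.0603
at [0.6149 0.177  0.2003] yaw 85.41 f [ 0.9  0.3 -0.7] open 0.0603 t 34.5
shift [0.0012, -0.0003, 0.1173] rot [-0.002, 0.002, -0.01]
```

```bash
python3 -m crank '[[0.0012,0,0.04,0,0,-0.01,0.06],[0.0012,0,0.08,0,0,-0.01,0.06],[0.0012,0,0.105,0,0,-0.01,0.06],[0.0012,0,0.117,0,0,-0.01,0.06],[0.0012,0,0.117,0,0,-0.01,0.06],[0.0012,0,0.117,0,0,-0.01,0.03],[0.0012,0,0.117,0,0,-0.01,0.004],[0.0012,0,0.117,0,0,-0.01,0.004]]' 15
python3 -m crank '[[0,0,0,0,0,0,0.004],[0,0,0,0,0,0,0.004],[0,0,0,0,0,0,0.004],[0,0,0,0,0,0,0.004]]' 25
python3 -m crank '[[0,0,-0.01,0,0,0,0.004],[0,0,-0.03,0,0,0,0.004],[0,0,-0.06,0,0,0,0.004],[0,0,-0.09,0,0,0,0.004],[0,0,-0.12,0,0,0,0.004],[0,0,-0.135,0,0,0,0.004],[0,0,-0.135,0,0,0,0.004]]'
python3 -c "
from h import *
go((J(-.004,.0,.218),86))"
```

```text
time_s: 35.35
ee_pos: [0.6155, 0.1791, 0.0846]
tool_rot: [2.294, 2.145, 0.002]
contact_force: [-1.0, 0.2, 0.0]
opening: 0.0384
time_s: 35.75
ee_pos: [0.6145, 0.1787, 0.0832]
tool_rot: [-2.294, -2.146, 0.002]
contact_force: [-0.2, -0.2, 1.4]
opening: 0.009
time_s: 36.45
ee_pos: [0.6158, 0.1795, 0.2205]
tool_rot: [2.293, 2.145, 0.004]
contact_force: [0.1, 0.8, -1.2]
opening: 0.0086
at [0.6158 0.1795 0.2205] yaw 86.18 f [ 0.1  0.8 -1.2] open 0.0086 t 36.5
shift [-0.1715, -0.0017, 0.0023] rot [0.003, -0.001, 0.003]
```

```bash
python3 -m crank '[[-0.04,-0.001,0,0,0,0,0.004],[-0.08,-0.001,0,0,0,0,0.004],[-0.12,-0.001,0,0.02,0,0,0.004],[-0.15,-0.001,0,0.05,0,0.003,0.004],[-0.17,-0.001,0,0.05,0,0.003,0.004],[-0.1725,-0.001,0,0.05,0,0.003,0.004],[-0.1725,-0.001,0,0.05,0,0.003,0.004],[-0.1725,-0.001,0,0.05,0,0.003,0.004]]'
python3 -c "
from h import *
go((J(-.004,-.001,.087),86))"
```

```text
time_s: 37.25
ee_pos: [0.6017, 0.0089, 0.2176]
tool_rot: [-2.266, -2.119, 0.054]
contact_force: [0.4, 0.4, -1.0]
opening: 0.009
at [0.6017 0.0089 0.2176] yaw 86.15 f [ 0.4  0.4 -1. ] open 0.009 t 37.2
shift [-0.0014, 0.0077, 0.1304] rot [-0.052, -0.001, 0.003]
```

```bash
python3 -m crank '[[-0.0015,0.003,0.04,0,0,0,0.004],[-0.0015,0.005,0.075,0,0,0,0.004],[-0.0015,0.0065,0.1,0,0,0,0.004],[-0.0015,0.0075,0.12,0,0,0,0.004],[-0.0015,0.0075,0.128,0,0,0,0.004],[-0.0015,0.0075,0.131,0,0,0,0.004],[-0.0015,0.0075,0.131,0,0,0,0.004]]'
python3 -c "
from h import *
go((J(-.004,.0,.083),86))"
```

```text
time_s: 37.95
ee_pos: [0.6027, 0.0063, 0.0872]
tool_rot: [-2.268, -2.118, 0.055]
contact_force: [-2.6, 0.5, -1.2]
opening: 0.0087
at [0.6027 0.0063 0.0872] yaw 86.07 f [-2.6  0.5 -1.2] open 0.0087 t 38.0
shift [0.0022, 0.0, 0.0042] rot [-0.052, 0.0, 0.001]
```

```bash
python3 -m crank '[[0.001,0,0.0015,0,0,0,0.004],[0.0015,0,0.003,0,0,0,0.004],[0.0015,0,0.0043,0,0,0,0.004],[0.0015,0,0.0043,0,0,0,0.015],[0.0015,0,0.0043,0,0,0,0.03],[0.0015,0,0.0043,0,0,0,0.04],[0.0015,0,0.0043,0,0,0,0.04]]' 8
python3 -m crank '[[0,0,-0.04,0,0,0,0.04],[0,0,-0.08,0,0,0,0.05],[0,0,-0.12,0,0,0,0.06],[0,0,-0.13,-0.05,0,0,0.06],[-0.04,-0.05,-0.13,-0.05,0,0,0.06],[-0.08,-0.1,-0.13,-0.05,0,0,0.06],[-0.08,-0.1,-0.13,-0.05,0,0,0.06],[-0.08,-0.1,-0.13,-0.05,0,0,0.06]]'
python3 - <<'E'
from h import *
c=cap('top'); a=cv2.imread('pics/top0.png')[:,:,::-1].astype(int); d=np.abs(c['pixels'].astype(int)-a).max(2)
p=proj(c,[J(-.0045,y,.11) for y in (.081,.031,.025,-.025)]); print(p.round(1).tolist())
r0=int(p[:,1].mean())
for v in range(r0-8,r0+10,1): print(v,''.join('#' if x>45 else '+' if x>22 else '.' for x in d[v,270:350]))
go(([.400,-.067,.12],-11.2),([.4812,-.0834,.12],168.8))
E
```

```text
time_s: 38.65
ee_pos: [0.6032, 0.0067, 0.0828]
tool_rot: [-2.271, -2.117, 0.053]
contact_force: [-0.0, -0.1, 0.1]
opening: 0.0367
time_s: 39.45
ee_pos: [0.5016, -0.0697, 0.2177]
tool_rot: [2.302, 2.137, -0.006]
contact_force: [1.6, -0.4, 0.7]
opening: 0.06
[[295.1, 195.7], [312.9, 196.9], [315.1, 197.1], [332.9, 198.3]]
188 ..................................................................+#############
189 ..................................................................##############
190 ..................................................................##############
191 ..................................................................+#############
192 ..................................................................+#######+#####
193 ....................................................................+####+.+#++.
194 ..................................................................+#.......++..+
195 ..........................##+#+++++++............................#+#+++.....+...
196 ..........................#################...++++...............#+#++...+++++++
197 .........
[... 246 characters left out ...]
....................................++++###+.+#################+++++#.+#+#######
201 ...........................+#########++++++++.......+++++######+...###....+...+.
202 ............................#####################+++.+++++......+..+##+.++++++..
203 ............................+#################################+####+#+++++.+.+..
204 .............................#######################################+###########
205 ....................................++++++##+.+#################################
at [ 0.5036 -0.0681  0.2181] yaw 85.84 f [ 0.4  0.2 -0.6] open 0.06 t 39.5
shift [-0.0062, -0.1034, 0.0981] rot [0.002, 0.001, 1.694]
shift [-0.0167, -0.0212, 0.0981] rot [-0.001, 0.002, -1.448]
```

Top difference shows two plate strips side by side at u 296–313 and 316–333, so both stand. Next copper; first I check that its near end is reachable.

```bash
python3 -m crank '[[0,-0.03,0,0,0,0.14,0.065],[0,-0.06,0,0,0,0.28,0.065],[0,-0.09,0,0,0,0.42,0.065],[-0.006,-0.103,0.03,0,0,0.56,0.065],[-0.006,-0.103,0.06,0,0,0.7,0.065],[-0.006,-0.103,0.098,0,0,0.84,0.065],[-0.006,-0.103,0.098,0,0,0.98,0.065],[-0.006,-0.103,0.098,0,0,1.12,0.065]]'
python3 -m crank '[[0,0,0,0,0,0.14,0.065],[0,0,0,0,0,0.28,0.065],[0,0,0,0,0,0.42,0.065],[0,0,0,0,0,0.54,0.065],[0,0,0,0,0,0.574,0.065],[0,0,0,0,0,0.574,0.065],[0,0,0,0,0,0.574,0.065]]'
python3 - <<'E'
from h import *
c=cap('wrist'); s=robot.get_obs(); print(s['qpos'].round(2))
hsv=cv2.cvtColor(c['pixels'][:,:,::-1].copy(),cv2.COLOR_BGR2HSV)
m=cv2.inRange(hsv,(3,90,70),(16,255,255)); m[:,:240]=0; m[:,420:]=0; m[280:]=0
k=max(cv2.findContours(cv2.morphologyEx(m,cv2.MORPH_CLOSE,np.ones((9,9))),0,2)[0],key=cv2.contourArea)
W=onz(c,k.reshape(-1,2),.009); r=cv2.minAreaRect((W[:,:2]*1000).astype(np.float32)); print(np.round(r[0],1),np.round(r[1],1),r[2])
b=cv2.boxPoints(r); e=max([b[1]-b[0],b[2]-b[1]],key=np.linalg.norm); a=np.degrees(np.arctan2(e[1],e[0])); a=(a+90)%180-90
C=np.array([*r[0],0])/1000; G=C-.042*np.array([np.cos(np.radians(a)),np.sin(np.radians(a)),0]); print('ang',a)
go((G+[0,0,.0005],a))
E
```

```text
time_s: 40.3
ee_pos: [0.4015, -0.0639, 0.1185]
tool_rot: [-3.084, -0.589, 0.004]
contact_force: [0.4, -0.3, 0.1]
opening: 0.0649
time_s: 41.0
ee_pos: [0.4018, -0.0646, 0.1197]
tool_rot: [-3.127, 0.298, 0.001]
contact_force: [-0.4, -0.2, -0.1]
opening: 0.065
[ 0.46  0.24 -0.42  2.23  0.15  0.7  -1.83]
[440.1 -75.5] [ 49.5 109.2] 79.61769104003906
ang -10.382309
at [ 0.4016 -0.0648  0.1196] yaw -10.93 f [-0.4  0.3  0.6] open 0.0648 t 41.0
shift [-0.002, 0.0036, 0.1191] rot [0.0, 0.001, -0.01]
```

```bash
python3 -m crank '[[-0.001,0.0036,0.04,0,0,-0.01,0.065],[-0.001,0.0036,0.08,0,0,-0.01,0.065],[-0.001,0.0036,0.1,0,0,-0.01,0.065],[-0.001,0.0036,0.113,0,0,-0.01,0.065],[-0.001,0.0036,0.1195,0,0,-0.01,0.065],[-0.001,0.0036,0.1195,0,0,-0.01,0.065]]' 20
python3 -c "
from h import *
print(robot.get_obs()['qpos'].round(2));go((J(-.10,.17,.11),-4.03,-45))"
```

```text
time_s: 41.65
ee_pos: [0.3994, -0.0683, 0.0005]
tool_rot: [3.128, -0.285, -0.002]
contact_force: [-0.0, 0.5, -0.5]
opening: 0.0652
[ 0.34  0.49 -0.29  2.29  0.35  0.4  -2.  ]
at [ 0.3994 -0.0683  0.0005] yaw -10.4 f [-0.   0.5 -0.5] open 0.0652 t 41.6
shift [0.0716, -0.2705, -0.1098] rot [-0.043, -0.783, -0.106]
```

```bash
python3 -m crank '[[0,0,0,0,0,0,0.055],[0,0,0,0,0,0,0.03],[0,0,0,0,0,0,0.03],[0,0,0,0,0,0,0.03],[0,0,0,0,0,0,0.03],[0,0,-0.004,0,0,0,0.03],[0,0,-0.01,0,0,0,0.03],[0,0,-0.02,0,0,0,0.03]]' 20
python3 -m crank '[[0,0,-0.02,0,0,0,0.03],[0,-0.01,-0.05,0,0,-0.02,0.03],[0,-0.04,-0.08,0,0,-0.04,0.03],[0,-0.08,-0.11,0,0,-0.06,0.03],[0,-0.12,-0.115,0,0,-0.08,0.03],[0,-0.16,-0.115,0,0,-0.11,0.03],[0,-0.19,-0.115,0,0,-0.11,0.03],[0,-0.205,-0.115,0,0,-0.11,0.03]]' 25
python3 -m crank '[[0,0,0,0,0,0,0.03],[0,0,0,0,0,0,0.03]]'
python3 -c "
from h import *
go((J(-.10,.17,.11),-4.03,-45))"
```

```text
time_s: 42.45
ee_pos: [0.3984, -0.0688, 0.0203]
tool_rot: [3.128, -0.287, -0.004]
contact_force: [-0.0, 0.5, -0.7]
opening: 0.0501
time_s: 43.25
ee_pos: [0.4366, 0.1358, 0.1361]
tool_rot: [-3.139, 0.109, -0.0]
contact_force: [0.8, -1.1, -2.1]
opening: 0.0499
time_s: 43.45
ee_pos: [0.4361, 0.1321, 0.1352]
tool_rot: [3.138, -0.114, -0.003]
contact_force: [-0.5, 0.0, -1.8]
opening: 0.0495
at [0.4361 0.1321 0.1352] yaw -4.17 f [-0.5  0.  -1.8] open 0.0495 t 43.5
shift [0.0787, -0.0586, 0.025] rot [0.0, -0.784, -0.003]
```

```bash
python3 -m crank '[[0.0,-0.014,-0.01,0,-0.1,0,0.03],[0.0,-0.028,-0.01,0,-0.2,0,0.03],[0.01,-0.042,-0.01,0,-0.3,0,0.03],[0.025,-0.059,0,0,-0.4,0,0.03],[0.04,-0.059,0.01,0,-0.5,0,0.03],[0.055,-0.059,0.02,0,-0.6,0,0.03],[0.07,-0.059,0.025,0,-0.7,0,0.03],[0.079,-0.059,0.025,0,-0.784,0,0.03]]'
python3 -m crank '[[0,0,0,0,0,0,0.03],[0,0,0,0,0,0,0.03]]'
python3 -c "
from h import *
go((J(-.0762,.17,.0693),-4.03,-45))"
```

```text
time_s: 44.25
ee_pos: [0.5208, 0.183, 0.1084]
tool_rot: [-2.872, 0.111, 1.197]
contact_force: [-0.7, -1.0, -1.3]
opening: 0.0495
time_s: 44.45
ee_pos: [0.5193, 0.1848, 0.1093]
tool_rot: [-2.875, 0.108, 1.191]
contact_force: [-0.1, 1.1, -1.5]
opening: 0.0496
at [0.5193 0.1848 0.1093] yaw -4.31 f [-0.1  1.1 -1.5] open 0.0496 t 44.5
shift [0.0447, -0.0001, 0.0118] rot [-0.003, 0.0, -0.003]
```

```bash
python3 -m crank '[[0.015,0,0.004,0,0,0,0.03],[0.03,0,0.008,0,0,0,0.03],[0.038,0,0.01,0,0,0,0.03],[0.043,0,0.012,0,0,0,0.03],[0.045,0,0.012,0,0,0,0.03],[0.045,0,0.012,0,0,0,0.03]]'
python3 -m crank '[[0,0,0,0,0,0,0.03],[0.001,0,-0.008,0,0,0,0.03],[0.0016,0,-0.016,0,0,0,0.03]]' 10
python3 -m crank '[[0.002,0,-0.008,0,0,0,0.03],[0.0046,0,-0.0157,0,0,0,0.03],[0.008,0,-0.023,0,0,0,0.03],[0.0122,0,-0.0304,0,0,0,0.03],[0.017,0,-0.037,0,0,0,0.03],[0.0224,0,-0.0438,0,0,0,0.03],[0.028,0,-0.049,0,0,0,0.03],[0.029,0,-0.05,0,0,0,0.03]]' 10
python3 -m crank '[[0.0,0,0,0,0,0,0.03],[0.0,0,0,0,0,0,0.03]]'
python3 -c "
from h import *
go((J(-.005,.17,.098),-4.03,-45))"
```

```text
time_s: 45.05
ee_pos: [0.5428, 0.1844, 0.0695]
tool_rot: [-2.875, 0.105, 1.191]
contact_force: [0.1, 0.5, -0.9]
opening: 0.0498
time_s: 45.35
ee_pos: [0.5556, 0.1835, 0.0807]
tool_rot: [-2.875, 0.104, 1.191]
contact_force: [-1.0, -0.1, -1.1]
opening: 0.0495
time_s: 46.15
ee_pos: [0.6117, 0.1791, 0.0941]
tool_rot: [-2.876, 0.106, 1.19]
contact_force: [-1.5, -0.0, -0.8]
opening: 0.0498
time_s: 46.35
ee_pos: [0.6109, 0.1793, 0.0944]
tool_rot: [-2.876, 0.105, 1.191]
contact_force: [0.6, 0.0, -1.0]
opening: 0.05
at [0.6109 0.1793 0.0944] yaw -4.2 f [ 0.6  0.  -1. ] open 0.05 t 46.4
shift [-0.0006, 0.0009, -0.0044] rot [-0.001, -0.0, -0.002]
```

```bash
python3 -m crank '[[0.002,0,-0.001,0,0,0,0.03],[0.0042,0,0.0002,0,0,0,0.03],[0.0042,0,0.0002,0,0,0,0.03],[0.0042,0,0.0002,0,0,0,0.055],[0.0042,0,0.0002,0,0,0,0.065],[0.0042,0,0.0002,0,0,0,0.065]]' 10
python3 -m crank '[[0,0,-0.01,0,0,0,0.065],[0,0,-0.03,0,0,0,0.065],[0,0,-0.06,0,0,0,0.065],[0,0,-0.08,0,0,0,0.065],[0,0,-0.08,0,0,0,0.065]]' 10
python3 - <<'E'
from h import *
go((J(-.004,.17,.20),86))
c=cap('side'); a=cv2.imread('pics/side0.png')[:,:,::-1].astype(int); d=np.abs(c['pixels'].astype(int)-a).max(2)
for v in range(150,182,2): print(v,''.join('#' if x>45 else '+' if x>22 else '.' for x in d[v,300:340]))
E
```

```text
time_s: 46.95
ee_pos: [0.6138, 0.179, 0.0913]
tool_rot: [-2.876, 0.105, 1.191]
contact_force: [0.7, 0.7, 0.6]
opening: 0.0648
time_s: 47.45
ee_pos: [0.6984, 0.1808, 0.2187]
tool_rot: [-2.87, 0.105, 0.841]
contact_force: [0.2, 2.9, 3.7]
opening: 0.0648
at [0.6984 0.1808 0.2187] yaw -1.74 f [0.2 2.9 3.7] open 0.0648 t 47.5
shift [-0.0603, 0.0141, 0.0596] rot [-0.552, 0.347, -1.525]
150 ........................................
152 .....................++.......+...+.+...
154 .....................++.........+.......
156 ...................+.+......+...........
158 ..............+.+..###+......+....+....+
160 .....+...+.........###+........+........
162 ...+....+..........###+.................
164 ...................###+.+...............
166 .......+...+.......####.................
168 ...............+...#####................
170 .++...........++#+..####+...............
172 ..............++#..+####................
174 ....+......+..++#+.#####.........+...+..
176 ...............+#..##+..............+...
178 ...............++.+##...................
180 ...+..............###...................
```

Copper stands at the fence. Regrasp.

```bash
python3 -m crank '[[-0.03,0.005,-0.02,-0.05,0.03,-0.14,0.06],[-0.06,0.01,-0.02,-0.1,0.06,-0.28,0.06],[-0.06,0.014,0.01,-0.15,0.09,-0.41,0.06],[-0.06,0.014,0.04,-0.2,0.12,-0.55,0.06],[-0.06,0.014,0.05,-0.25,0.154,-0.69,0.06],[-0.06,0.014,0.06,-0.3,0.18,-0.83,0.06],[-0.06,0.014,0.06,-0.35,0.21,-0.97,0.06],[-0.06,0.014,0.06,-0.4,0.24,-1.1,0.06]]' 20
python3 -c "
from h import *
go((J(-.004,.17,.20),86))"
```

```text
time_s: 48.3
ee_pos: [0.6018, 0.1688, 0.173]
tool_rot: [-2.653, -1.596, 0.385]
contact_force: [-0.2, -0.6, 0.4]
opening: 0.0602
at [0.6018 0.1688 0.173 ] yaw 62.93 f [-0.2 -0.6  0.4] open 0.0602 t 48.3
shift [0.0084, 0.0027, -0.03] rot [-0.186, 0.167, -0.415]
```

```bash
python3 -m crank '[[0.003,0.003,-0.02,-0.05,0.04,-0.1,0.06],[0.0084,0.0027,-0.03,-0.09,0.08,-0.21,0.06],[0.0084,0.0027,-0.03,-0.14,0.12,-0.31,0.06],[0.0084,0.0027,-0.03,-0.186,0.167,-0.415,0.06],[0.0084,0.0027,-0.03,-0.186,0.167,-0.415,0.06],[0.0084,0.0027,-0.03,-0.186,0.167,-0.415,0.06]]'
python3 -c "
from h import *
go((J(-.004,.17,.083),86))"
```

```text
time_s: 48.9
ee_pos: [0.615, 0.177, 0.2005]
tool_rot: [2.309, 2.131, -0.004]
contact_force: [0.3, 0.3, -0.5]
opening: 0.0597
at [0.615  0.177  0.2005] yaw 85.41 f [ 0.3  0.3 -0.5] open 0.0597 t 48.9
shift [0.0012, -0.0003, 0.1175] rot [-0.002, 0.002, -0.01]
```

```bash
python3 -m crank '[[0.0012,0,0.04,0,0,-0.01,0.06],[0.0012,0,0.08,0,0,-0.01,0.06],[0.0012,0,0.105,0,0,-0.01,0.06],[0.0012,0,0.117,0,0,-0.01,0.06],[0.0012,0,0.117,0,0,-0.01,0.06],[0.0012,0,0.117,0,0,-0.01,0.03],[0.0012,0,0.117,0,0,-0.01,0.004],[0.0012,0,0.117,0,0,-0.01,0.004]]' 15
python3 -m crank '[[0,0,0,0,0,0,0.004],[0,0,0,0,0,0,0.004],[0,0,0,0,0,0,0.004],[0,0,0,0,0,0,0.004]]' 25
python3 -m crank '[[0,0,-0.01,0,0,0,0.004],[0,0,-0.03,0,0,0,0.004],[0,0,-0.06,0,0,0,0.004],[0,0,-0.09,0,0,0,0.004],[0,0,-0.12,0,0,0,0.004],[0,0,-0.135,0,0,0,0.004],[0,0,-0.135,0,0,0,0.004]]'
python3 -m crank '[[-0.04,-0.001,0,0,0,0,0.004],[-0.08,-0.001,0,0,0,0,0.004],[-0.12,-0.001,0,0.0,0,0,0.004],[-0.16,-0.001,0,0.0,0,0.003,0.004],[-0.19,-0.001,0,0.02,0,0.003,0.004],[-0.215,-0.001,0,0.05,0,0.003,0.004],[-0.228,-0.001,0,0.05,0,0.003,0.004],[-0.228,-0.001,0,0.05,0,0.003,0.004]]'
python3 -m crank '[[0,0,0,0,0,0,0.004]]'
python3 -c "
from h import *
go((J(-.004,-.0575,.087),86))"
```

```text
time_s: 49.7
ee_pos: [0.6155, 0.1791, 0.0847]
tool_rot: [2.294, 2.145, 0.001]
contact_force: [-0.4, -0.6, -0.4]
opening: 0.0381
time_s: 50.1
ee_pos: [0.6145, 0.1787, 0.0834]
tool_rot: [-2.294, -2.146, 0.002]
contact_force: [-0.6, -0.1, 1.5]
opening: 0.0087
time_s: 50.8
ee_pos: [0.6158, 0.1795, 0.2207]
tool_rot: [2.293, 2.145, 0.004]
contact_force: [0.2, -0.0, -1.6]
opening: 0.0088
time_s: 51.6
ee_pos: [0.5978, -0.0507, 0.2167]
tool_rot: [-2.273, -2.113, 0.058]
contact_force: [-1.0, 0.4, -1.2]
opening: 0.009
time_s: 51.7
ee_pos: [0.598, -0.047, 0.2177]
tool_rot: [-2.268, -2.118, 0.055]
contact_force: [-0.5, 0.2, -1.2]
opening: 0.0089
at [ 0.598  -0.047   0.2177] yaw 86.09 f [-0.5  0.2 -1.2] open 0.0089 t 51.7
shift [-0.0019, 0.0074, 0.1305] rot [-0.052, -0.0, 0.001]
```

```bash
python3 -m crank '[[-0.002,0.003,0.04,0,0,0,0.004],[-0.002,0.005,0.075,0,0,0,0.004],[-0.002,0.0065,0.1,0,0,0,0.004],[-0.002,0.0073,0.12,0,0,0,0.004],[-0.002,0.0073,0.128,0,0,0,0.004],[-0.002,0.0073,0.131,0,0,0,0.004],[-0.002,0.0073,0.134,0,0,0,0.004],[-0.002,0.0073,0.1345,0,0,0,0.004]]'
python3 -m crank '[[0,0,0,0,0,0,0.004],[0,0,0.0005,0,0,0,0.015],[0,0,0.0005,0,0,0,0.03],[0,0,0.0005,0,0,0,0.04],[0,0,0.0005,0,0,0,0.04]]' 8
python3 -c "
from h import *
go((J(-.004,-.0575,.083),86))"
python3 -m crank '[[0,0,-0.04,0,0,0,0.04],[0,0,-0.08,0,0,0,0.05],[0,0,-0.12,0,0,0,0.06],[0,0,-0.13,-0.05,0,0,0.07],[-0.04,-0.05,-0.13,-0.05,0,0,0.076],[-0.08,-0.05,-0.13,-0.05,0,0,0.076],[-0.12,-0.04,-0.13,-0.05,0,0,0.076],[-0.15,-0.03,-0.13,-0.05,0,0,0.076]]'
python3 - <<'E'
from h import *
c=cap('top'); a=cv2.imread('pics/top0.png')[:,:,::-1].astype(int); d=np.abs(c['pixels'].astype(int)-a).max(2)
p=proj(c,[J(-.0045,y,.11) for y in (.081,.031,.025,-.025,-.031,-.081)]); print(p.round(1).tolist())
for v in range(192,208,1): print(v,''.join('#' if x>45 else '+' if x>22 else '.' for x in d[v,290:360]))
w=cap('wrist'); cv2.imwrite('pics/w6.png',cv2.resize(w['pixels'],None,fx=1.25,fy=1.25)[:,:,::-1]); import pickle; pickle.dump(w,open('w6.pkl','wb'))
print('grips', proj(w,[J(0,-.208,.07),J(-.022-.09*np.sin(.30),-.118-.09*np.cos(.3),.07),J(-.0105,-.315,.086)]))
go((J(-.030,-.208,.13),86),(J(-.030,-.208,.05),86))
E
```

```text
time_s: 52.5
ee_pos: [0.5983, -0.0497, 0.0842]
tool_rot: [-2.269, -2.117, 0.055]
contact_force: [-3.5, 1.5, 0.5]
opening: 0.0087
time_s: 53.0
ee_pos: [0.5993, -0.051, 0.0835]
tool_rot: [-2.271, -2.117, 0.054]
contact_force: [0.4, 0.1, -0.8]
opening: 0.0369
at [ 0.5993 -0.051   0.0835] yaw 85.98 f [ 0.4  0.1 -0.8] open 0.0369 t 53.0
shift [0.0021, -0.0009, 0.0005] rot [-0.05, 0.001, -0.0]
time_s: 53.8
ee_pos: [0.5644, -0.2024, 0.2153]
tool_rot: [2.299, 2.138, -0.004]
contact_force: [0.6, 0.9, 0.1]
opening: 0.076
[[295.1, 195.7], [312.9, 196.9], [315.1, 197.1], [332.9, 198.3], [335.0, 198.4], [352.9, 199.7]]
192 ......................................................................
193 ......................................................................
194 ......................................................................
195 ......####+++++.+..+..................................................
196 ......#################...+++.........................................
197 .....+#################+..#####+##+++++..++...........................
198 ......##################+#######
[... 298 characters left out ...]
++++++..........##################.+....
203 ........+################################+++++.++........++####.##+...
204 .........###############################################+++++.++++....
205 ................+++++++#+.+#####################################+.....
206 ..............................+++++########++##################+......
207 .............................................+#################+......
grips [[341.00605491 180.22098359]
 [293.15852598 176.76181274]
 [330.9816863  282.31339278]]
at [ 0.5649 -0.2049  0.2144] yaw 85.53 f [-0.6  0.8 -0.2] open 0.076 t 53.9
shift [0.0078, -0.0034, 0.0843] rot [-0.0, 0.003, -0.008]
shift [0.008, -0.0034, 0.1643] rot [-0.0, 0.003, -0.008]
```

View pics/w6.png

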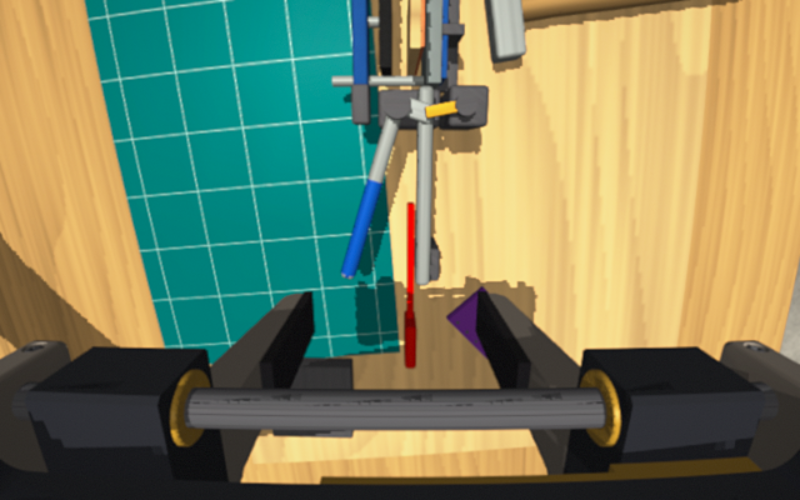

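Top view shows three strips, all plates standing in the slots. In the wrist picture the fixed handle (424,225), blue handle (362,225) and red paddle (410,340) match the predictions. Now I squeeze the handles.

```bash
python3 -m crank '[[0.008,0,0.05,0,0,-0.008,0.08],[0.008,-0.0004,0.1,0,0,-0.008,0.08],[0.008,-0.0004,0.13,0,0,-0.008,0.08],[0.008,-0.0004,0.15,0,0,-0.008,0.08],[0.008,-0.0004,0.165,0,0,-0.008,0.08],[0.008,-0.0004,0.165,0,0,-0.008,0.08],[0.008,-0.0004,0.165,0,0,-0.008,0.08]]' 50
python3 -c "
from h import *
s=robot.get_obs();print(JR.inv().apply(s['ee_pos']-JO).round(4),s['contact_force'].round(1))"
```

```text
time_s: 54.6
ee_pos: [0.5657, -0.1903, 0.0504]
tool_rot: [2.288, 2.152, -0.001]
contact_force: [0.1, -0.9, -0.4]
opening: 0.08
[-0.0268 -0.2009  0.0504] [ 0.1 -0.9 -0.4]
```

```bash
python3 -m crank '[[0,-0.002,0,0,0,0,0.072],[0,0,0,0,0,0,0.066],[0,0.004,0,0,0,0,0.06],[0,0.007,0,0,0,0,0.054],[0,0.01,0,0,0,0,0.048],[0,0.013,0,0,0,0,0.042],[0,0.0155,0,0,0,0,0.036],[0,0.016,0,0,0,0,0.034]]' 50
python3 -m crank '[[0,0,0,0,0,0,0.032],[0,0,0,0,0,0,0.03],[0,0,0,0,0,0,0.03],[0,0,0,0,0,0,0.03]]' 50
python3 -c "
from h import *
s=robot.get_obs();print(JR.inv().apply(s['ee_pos']-JO).round(4),s['contact_force'].round(1))"
```

```text
time_s: 55.4
ee_pos: [0.5791, -0.1919, 0.0498]
tool_rot: [-2.287, -2.149, 0.008]
contact_force: [-8.7, -1.3, 6.4]
opening: 0.0345
time_s: 55.8
ee_pos: [0.5792, -0.1919, 0.0498]
tool_rot: [-2.288, -2.148, 0.007]
contact_force: [-7.1, 0.1, 4.4]
opening: 0.034
[-0.0133 -0.2015  0.0498] [-7.1  0.1  4.4]
```

Opening 34 mm means locked. I release, lift, and check that the handle stays closed.

```bash
python3 -m crank '[[0,0,0,0,0,0,0.05],[0,0,0,0,0,0,0.06],[0,0,0,0,0,0,0.06],[0,0,-0.04,0,0,0,0.06],[0,0,-0.08,0,0,0,0.04],[0,0,-0.12,0,0,0,0.02],[0,0,-0.16,0,0,0,0.0],[0,0,-0.17,0,0,0,0.0]]' 20
python3 -m crank '[[0,0,0,0,0,0,0],[0,0,0,0,0,0,0],[0,0,0,0,0,0,0],[0,0,0,0,0,0,0],[0,0,0,0,0,0,0],[0,0,0,0,0,0,0],[0,0,0,0,0,0,0],[0,0,0,0,0,0,0]]'
python3 - <<'E'
from h import *
w=cap('wrist'); hsv=cv2.cvtColor(w['pixels'][:,:,::-1].copy(),cv2.COLOR_BGR2HSV)
b=cv2.inRange(hsv,(105,120,40),(125,255,255)); b[:130]=0
p=np.argwhere(b>0)[:,::-1]; W=onz(w,p.astype(float),.07); Jg=JR.inv().apply(W-JO); m=(Jg[:,1]<-.16)&(Jg[:,1]>-.27)
print('blue sleeve jig x mean',Jg[m].mean(0).round(4),'slope',np.polyfit(Jg[m][:,1],Jg[m][:,0],1).round(3))
rd=cv2.inRange(hsv,(0,190,80),(6,255,255))|cv2.inRange(hsv,(174,190,80),(180,255,255))
p=np.argwhere(rd>0)[:,::-1]; Jg=JR.inv().apply(onz(w,p.astype(float),.086)-JO); m=(Jg[:,1]<-.29)&(Jg[:,1]>-.345)&(abs(Jg[:,0])<.06); print('paddle',Jg[m].mean(0).round(4),Jg[m].min(0).round(3),Jg[m].max(0).round(3))
go((J(.03,-.318,.20),86),(J(.03,-.318,.055),86)); cv2.imwrite('pics/w7.png',w['pixels'][:,:,::-1])
E
```

```text
time_s: 56.6
ee_pos: [0.5842, -0.1915, 0.2249]
tool_rot: [2.283, 2.147, 0.005]
contact_force: [0.6, -0.5, 0.1]
opening: 0.0299
time_s: 57.4
ee_pos: [0.5812, -0.1915, 0.2196]
tool_rot: [-2.289, -2.152, 0.002]
contact_force: [-0.8, -0.3, 0.2]
opening: 0.0007
blue sleeve jig x mean [-0.0239 -0.2114  0.07  ] slope [ 0.014 -0.021]<stdin>:7: RuntimeWarning: Mean of empty slice.
  ret = um.true_divide(
Traceback (most recent call last):
ValueError: zero-size array to reduction operation minimum which has no identity
```

Locked: the sleeve is parallel at jig x = -23 mm. I hold for more time and move to the far side of the red paddle.

```bash
for i in 1 2; do python3 -m crank '[[0,0,0,0,0,0,0],[0,0,0,0,0,0,0],[0,0,0,0,0,0,0],[0,0,0,0,0,0,0],[0,0,0,0,0,0,0],[0,0,0,0,0,0,0],[0,0,0,0,0,0,0],[0,0,0,0,0,0,0]]' >/dev/null; done
python3 - <<'E'
from h import *
go((J(.03,-.318,.20),86),(J(.03,-.318,.055),86))
E
```

```text
at [ 0.5812 -0.1916  0.2196] yaw 86.46 f [ 0.2  0.6 -0.4] open 0.0006 t 59.0
shift [-0.1173, 0.0403, 0.0196] rot [-0.001, 0.001, 0.008]
shift [-0.1171, 0.0405, 0.1646] rot [-0.001, 0.001, 0.008]
```

```bash
python3 -m crank '[[-0.04,0.015,0.01,0,0,0.008,0],[-0.08,0.03,0.02,0,0,0.008,0],[-0.117,0.04,0.02,0,0,0.008,0],[-0.117,0.04,0.03,0,0,0.008,0],[-0.117,0.04,0.08,0,0,0.008,0],[-0.117,0.04,0.13,0,0,0.008,0],[-0.117,0.04,0.163,0,0,0.008,0],[-0.117,0.04,0.163,0,0,0.008,0]]' 20
python3 -m crank '[[0,-0.008,0,0,0,0,0],[0,-0.015,0,0,0,0,0],[0,-0.02,0,0,0,0,0],[0,-0.026,0,0,0,0,0],[0,-0.032,0,0,0,0,0],[0,-0.038,0,0,0,0,0],[0,-0.044,0,0,0,0,0],[0,-0.05,0,0,0,0,0]]' 20
python3 -c "
from h import *
s=robot.get_obs();print(JR.inv().apply(s['ee_pos']-JO).round(4),s['contact_force'].round(1))"
python3 -m crank '[[0,0,0,0,0,0,0],[0,0,0,0,0,0,0],[0,0.01,0,0,0,0,0],[0,0.03,0,0,0,0,0],[0,0.05,0,0,0,0,0],[0,0.05,-0.04,0,0,0,0],[0,0.05,-0.09,0,0,0,0],[0,0.05,-0.14,0,0,0,0]]' 20
python3 -m crank '[[0,0,0,0,0,0,0],[0.03,0,0,0,0,0,0.02],[0.07,0,0,0,0,0,0.05],[0.1,0,0,0,0,0,0.06],[0.1,0,0,0,0,0,0.06]]' 20
python3 - <<'E'
from h import *
w=cap('wrist'); hsv=cv2.cvtColor(w['pixels'][:,:,::-1].copy(),cv2.COLOR_BGR2HSV)
b=cv2.inRange(hsv,(105,120,40),(125,255,255))
p=np.argwhere(b>0)[:,::-1]; W=onz(w,p.astype(float),.07); Jg=JR.inv().apply(W-JO); m=(Jg[:,1]<-.15)&(Jg[:,1]>-.27)
print('blue sleeve jig x mean',Jg[m].mean(0).round(4),'slope',np.polyfit(Jg[m][:,1],Jg[m][:,0],1).round(3))
go((J(-.004,-.0565,.20),86)); cv2.imwrite('pics/w7.png',w['pixels'][:,:,::-1])
E
```

```text
time_s: 59.85
ee_pos: [0.6098, -0.3089, 0.051]
tool_rot: [-2.289, -2.137, 0.008]
contact_force: [-0.3, -0.3, -0.7]
opening: 0.0001
time_s: 60.65
ee_pos: [0.5637, -0.3071, 0.0569]
tool_rot: [-2.297, -2.143, 0.001]
contact_force: [2.2, 0.6, 1.1]
opening: 0.0008
[-0.0206 -0.3175  0.0569] [2.2 0.6 1.1]
time_s: 61.45
ee_pos: [0.6139, -0.3103, 0.1969]
tool_rot: [-2.294, -2.141, 0.003]
contact_force: [0.9, -0.4, 0.5]
opening: -0.0
time_s: 61.95
ee_pos: [0.6218, -0.2043, 0.1965]
tool_rot: [-2.286, -2.15, -0.001]
contact_force: [-0.7, 0.2, 0.5]
opening: 0.0302
blue sleeve jig x mean [-0.0231 -0.2148  0.07  ] slope [ 0.009 -0.021]
at [ 0.6215 -0.2079  0.1963] yaw 86.29 f [ 0.5 -0.6 -0.5] open 0.0346 t 62.0
shift [0.1582, -0.0332, -0.0036] rot [-0.002, -0.0, 0.005]
```

The handle still reads closed, so the pull wasn't far enough. I locate the paddle and pull again in steps, watching the force.

Run:
```python
from h import *
w=cap('wrist'); hsv=cv2.cvtColor(w['pixels'][:,:,::-1].copy(),cv2.COLOR_BGR2HSV)
rd=cv2.inRange(hsv,(0,180,60),(6,255,255))|cv2.inRange(hsv,(174,180,60),(180,255,255))
p=np.argwhere(rd>0)[:,::-1]; Jg=JR.inv().apply(onz(w,p.astype(float),.086)-JO)
for y in np.arange(-.34,-.2,.02):
    m=abs(Jg[:,1]-y)<.01; 
    if m.sum()>3: print(y.round(2),m.sum(),np.percentile(Jg[m,0],[5,50,95]).round(3))
go((J(.02,-.318,.20),86))
```

```text
-0.24 125 [-0.013 -0.01  -0.007]
-0.22 143 [-0.013 -0.01  -0.007]
-0.2 144 [-0.013 -0.01  -0.007]
at [ 0.6211 -0.2105  0.1961] yaw 86.11 f [-0.1 -0.8 -0.4] open 0.0381 t 62.0
shift [-0.1009, -0.0101, -0.0038] rot [-0.002, 0.001, 0.002]
```

```bash
python3 -m crank '[[-0.04,0,0,0,0,0,0],[-0.08,0,0,0,0,0,0],[-0.101,-0.005,0,0,0,0.002,0],[-0.101,-0.005,0.02,0,0,0.002,0],[-0.101,-0.005,0.06,0,0,0.002,0],[-0.101,-0.005,0.11,0,0,0.002,0],[-0.101,-0.005,0.138,0,0,0.002,0],[-0.101,-0.005,0.138,0,0,0.002,0]]' 20
python3 -m crank '[[0,-0.01,0,0,0,0,0],[0,-0.02,0,0,0,0,0],[0,-0.03,0,0,0,0,0],[0,-0.035,0,0,0,0,0],[0,-0.035,0,0,0,0,0]]' | grep -E 'pos|force'
python3 -m crank '[[0,-0.003,0,0,0,0,0],[0,-0.006,0,0,0,0,0],[0,-0.006,0,0,0,0,0]]'| grep -E 'pos|force'
python3 -m crank '[[0,-0.003,0,0,0,0,0],[0,-0.006,0,0,0,0,0],[0,-0.006,0,0,0,0,0]]'| grep -E 'pos|force'
python3 -m crank '[[0,-0.003,0,0,0,0,0],[0,-0.006,0,0,0,0,0],[0,-0.006,0,0,0,0,0]]'| grep -E 'pos|force'
python3 - <<'E'
from h import *
s=robot.get_obs();print(JR.inv().apply(s['ee_pos']-JO).round(4))
w=cap('wrist'); hsv=cv2.cvtColor(w['pixels'][:,:,::-1].copy(),cv2.COLOR_BGR2HSV)
for n,rd in [('red',cv2.inRange(hsv,(0,180,60),(6,255,255))|cv2.inRange(hsv,(174,180,60),(180,255,255))),('blue',cv2.inRange(hsv,(105,120,40),(125,255,255)))]:
  p=np.argwhere(rd>0)[:,::-1]; Jg=JR.inv().apply(onz(w,p.astype(float),.07)-JO)
  for y in np.arange(-.34,-.14,.02):
    m=(abs(Jg[:,1]-y)<.01)&(abs(Jg[:,0])<.1)
    if m.sum()>3: print(n,y.round(2),m.sum(),np.percentile(Jg[m,0],[5,50,95]).round(3))
E
```

```text
time_s: 62.85
ee_pos: [0.6045, -0.3124, 0.0529]
tool_rot: [-2.295, -2.132, 0.009]
contact_force: [-0.7, -0.6, 0.0]
opening: 0.0005
ee_pos: [0.5738, -0.3097, 0.0603]
contact_force: [1.1, 0.0, 0.7]
ee_pos: [0.5676, -0.3087, 0.0588]
contact_force: [-0.1, -0.4, 2.3]
ee_pos: [0.5609, -0.308, 0.0583]
contact_force: [1.2, 0.8, -0.3]
ee_pos: [0.5551, -0.3078, 0.0585]
contact_force: [1.3, -0.3, 0.1]
[-0.0292 -0.3188  0.0585]
red -0.34 42 [-0.058 -0.055 -0.053]
red -0.32 621 [-0.058 -0.052 -0.046]
red -0.3 697 [-0.052 -0.046 -0.04 ]
red -0.28 485 [-0.046 -0.04  -0.036]
red -0.26 447 [-0.037 -0.034 -0.03 ]
red -0.24 464 [-0.032 -0.028 -0.024]
red -0.22 515 [-0.025 -0.022 -0.018]
red -0.2 470 [-0.019 -0.016 -0.012]
blue -0.26 48 [-0.068 -0.064 -0.059]
blue -0.24 1203 [-0.068 -0.061 -0.054]
blue -0.22 1327 [-0.062 -0.055 -0.048]
blue -0.2 1217 [-0.056 -0.049 -0.042]
```

The handle has sprung open (sleeve at -50 mm, sloped). I retract and check plates and crate from above.

```bash
python3 -m crank '[[0,0.005,0,0,0,0,0],[0,0.02,0,0,0,0,0],[0,0.04,0,0,0,0,0],[0,0.055,0,0,0,0,0],[0,0.055,-0.04,0,0,0,0],[0,0.055,-0.09,0,0,0,0],[0,0.055,-0.14,0,0,0,0],[0,0.055,-0.15,0,0,0,0]]' 20
python3 -m crank '[[0,0,0,0,0,0,0],[0.04,0,0,0,0,0,0.02],[0.07,-0.04,0,0,0,0,0.06],[0.07,-0.09,0,0,0,0,0.06],[0.07,-0.13,0,0,0,0,0.06],[0.07,-0.16,0,0,0,0,0.06],[0.07,-0.16,0,0,0,0,0.06]]' 20
python3 - <<'E'
from h import *
c=cap('top'); a=cv2.imread('pics/top0.png')[:,:,::-1].astype(int); d=np.abs(c['pixels'].astype(int)-a).max(2)
for v in range(194,210,1): print(v,''.join('#' if x>45 else '+' if x>22 else '.' for x in d[v,290:360]))
m=d[195:250,155:230]; print('crate diff px',(m>45).sum(), np.argwhere(m>45)[:3].tolist())
m=(cv2.cvtColor(c['pixels'][:,:,::-1].copy(),cv2.COLOR_BGR2HSV)); 
go((J(-.0045,.055,.20),86)); w=cap('wrist'); cv2.imwrite('pics/w8.png',w['pixels'][:,:,::-1])
E
```

```text
time_s: 65.1
ee_pos: [0.6142, -0.3123, 0.2157]
tool_rot: [2.293, 2.134, 0.004]
contact_force: [0.4, 0.6, 0.0]
opening: 0.0003
time_s: 65.8
ee_pos: [0.4511, -0.2304, 0.2066]
tool_rot: [-2.298, -2.134, 0.009]
contact_force: [-0.1, -0.5, 0.4]
opening: 0.0463
194 ......####+++++++++++.+...............................................
195 .....+#################+..+++++.......................................
196 ......######+##########++.#########+++++++......+.....................
197 ......#########+####+##+++#################...+##+++++++.+............
198 ......++++#++#++#######+++#################+#.#################.......
199 .......+..+++++++++++++..++++##############+++#################++++...
200 .........+......++..+.++.+++++++++#+++#++++...#######+#########.+#+...
201 ........+#######+++++++.........++.+++#++++...++++++#++++######.++++..
202 ........+####################+++++++..........+++++++++++++++#+.++....
203 .........+################################++++.+..........+++++.#++...
204 .................+++####+.+##############################++++..+++....
205 ............................+++++###############################......
206 ..............................................+################+......
207 ........................................................++++++........
208 ......................................................................
209 ......................................................................
crate diff px 0 []
at [ 0.4538 -0.2307  0.2073] yaw 85.78 f [ 0.8 -0.5  0.4] open 0.0503 t 65.8
shift [0.3044, 0.1302, 0.0065] rot [-0.005, 0.001, -0.004]
```

All three still stand and the crate is unmoved. I pick up alu first.

```bash
python3 -m crank '[[0.05,0.02,0,0,0,0,0.05],[0.1,0.04,0,0,0,0,0.05],[0.15,0.06,0,0,0,0,0.05],[0.2,0.09,0,0,0,0,0.05],[0.25,0.11,0,0,0,0,0.05],[0.29,0.13,0,0,0,0,0.05],[0.304,0.13,0.006,-0.005,0,-0.004,0.05],[0.304,0.13,0.006,-0.005,0,-0.004,0.05]]' 20
python3 -m crank '[[0,0,0,0,0,0,0.05],[0,0,0,0,0,0,0.05]]'
python3 -c "
from h import *
go((J(-.0045,.055,.083),86))"
```

```text
time_s: 66.7
ee_pos: [0.6082, 0.071, 0.2005]
tool_rot: [-2.285, -2.154, -0.006]
contact_force: [0.0, 0.5, -0.5]
opening: 0.0501
time_s: 66.9
ee_pos: [0.6078, 0.0623, 0.2015]
tool_rot: [2.295, 2.141, 0.001]
contact_force: [0.3, -0.8, 0.0]
opening: 0.0499
at [0.6078 0.0623 0.2015] yaw 86.03 f [ 0.3 -0.8  0. ] open 0.0499 t 66.9
shift [0.0011, -0.0022, 0.1185] rot [0.003, 0.001, 0.001]
```

```bash
python3 -m crank '[[0.001,-0.002,0.04,0,0,0,0.05],[0.001,-0.002,0.08,0,0,0,0.05],[0.001,-0.002,0.105,0,0,0,0.05],[0.001,-0.002,0.118,0,0,0,0.05],[0.001,-0.002,0.118,0,0,0,0.05],[0.001,-0.002,0.118,0,0,0,0.03],[0.001,-0.002,0.118,0,0,0,0.004],[0.001,-0.002,0.118,0,0,0,0.004]]' 25
python3 -m crank '[[0,0,0,0,0,0,0.004],[0,0,0,0,0,0,0.004],[0,0,0,0,0,0,0.004],[0,0,-0.01,0,0,0,0.004],[0,0,-0.03,0,0,0,0.004],[0,0,-0.07,0,0,0,0.004],[0,0,-0.11,0,0,0,0.004],[0,0,-0.12,0,0,0,0.004]]' 25
python3 -c "
from h import *
go(([.54,.29,.21],93))"
```

```text
time_s: 67.7
ee_pos: [0.6071, 0.0646, 0.0859]
tool_rot: [2.292, 2.141, 0.006]
contact_force: [-0.5, 0.7, 0.0]
opening: 0.0282
time_s: 68.5
ee_pos: [0.6082, 0.0657, 0.2096]
tool_rot: [2.289, 2.14, 0.013]
contact_force: [0.0, 0.9, -1.6]
opening: 0.0085
at [0.6082 0.0657 0.2096] yaw 86.14 f [ 0.   0.9 -1.6] open 0.0085 t 68.5
shift [0.2192, -0.0831, -0.0012] rot [0.012, -0.0, -0.12]
```

```bash
python3 -m crank '[[0.03,-0.01,0,0,0,0,0.004],[0.07,-0.025,0,0,0,0,0.004],[0.11,-0.045,0,0,0,-0.03,0.004],[0.15,-0.06,0,0,0,-0.06,0.004],[0.19,-0.075,0,0.005,0,-0.1,0.004],[0.21,-0.083,0,0.01,0,-0.12,0.004],[0.219,-0.083,0,0.012,0,-0.12,0.004],[0.219,-0.083,0,0.012,0,-0.12,0.004]]' 25
python3 -m crank '[[0,0,0,0,0,0,0.004]]'
python3 - <<'E'
from h import *
import pickle
go(([.54,.29,.21],93)); w=cap('wrist'); pickle.dump(w,open('w9.pkl','wb')); cv2.imwrite('pics/w9.png',cv2.resize(w['pixels'],None,fx=1.25,fy=1.25)[:,:,::-1])
E
```

```text
time_s: 69.3
ee_pos: [0.5377, 0.2894, 0.2035]
tool_rot: [-2.158, -2.276, 0.01]
contact_force: [0.3, -0.7, -0.1]
opening: 0.009
time_s: 69.4
ee_pos: [0.5386, 0.2869, 0.2034]
tool_rot: [-2.162, -2.273, 0.012]
contact_force: [-0.3, -1.1, -1.7]
opening: 0.0089
at [0.5386 0.2869 0.2034] yaw 92.86 f [-0.3 -1.1 -1.7] open 0.0089 t 69.4
shift [0.003, 0.0015, -0.0066] rot [-0.009, 0.002, -0.003]
```

View pics/w9.png

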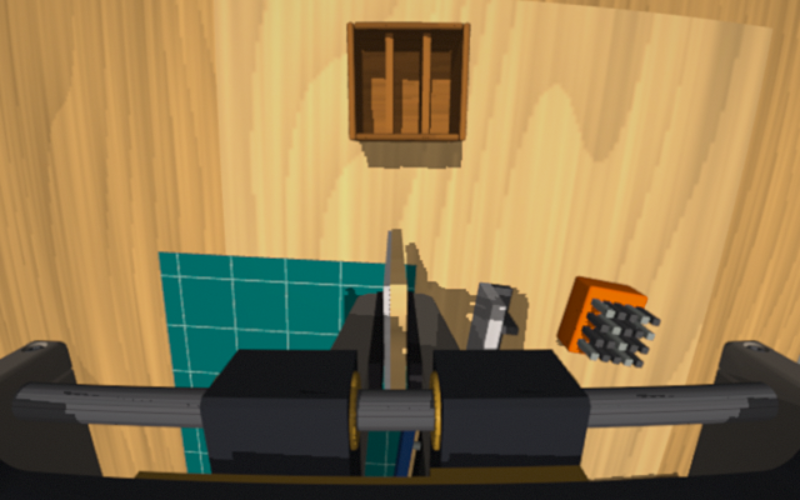

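The crate rim is at (347,24), (469,24), (466,139), (349,139) and the held plate hangs straight. Compute the compartment targets.

```bash
cat > crate.py <<'E'
from h import *
import pickle; w=pickle.load(open('w9.pkl','rb'))
W=onz(w,np.array([[347,24],[469,24],[466,139],[349,139]])/1.25,.075)[:,:2]   # order: x-,y+ ; x+,y+ ; x+,y- ; x-,y-
A=np.array([[-43,40],[43,40],[43,-40],[-43,-40]])/1000
b=W-W.mean(0); t=np.arctan2((A[:,0]*b[:,1]-A[:,1]*b[:,0]).sum(),(A*b).sum())
CO=np.array([*W.mean(0),0]); CR=R.from_euler('z',t)
Cc=lambda x,y,z: CO+CR.apply([x,y,z])
cyaw=90+np.degrees(t)
E
python3 - <<'E'
from crate import *
print(W.round(4).tolist(),CO,np.degrees(t), ((CR.apply(np.c_[A,np.zeros(4)])+CO)[:,:2]-W).round(4).tolist())
go((Cc(.027,0,.21),cyaw),(Cc(.027,0,.092),cyaw))
E
```

```text
[[0.4969, 0.4416], [0.5811, 0.4458], [0.5858, 0.3685], [0.5002, 0.3642]] [0.54100072 0.40503044 0.        ] 2.898883649481786 [[-0.0008, 0.0012], [0.0008, 0.0014], [0.0001, -0.0012], [-0.0001, -0.0013]]
at [0.5387 0.2866 0.2034] yaw 92.82 f [ 0.3  0.1 -2. ] open 0.0091 t 69.5
shift [0.1182, 0.0351, -0.0071] rot [-0.009, 0.002, -0.001]
shift [0.1184, 0.0361, 0.1109] rot [-0.009, 0.002, -0.001]
```

```bash
python3 -m crank '[[0.04,0.013,-0.007,0.01,0,0,0.004],[0.08,0.027,-0.007,0.03,0,0,0.004],[0.11,0.04,-0.007,0.041,0,0,0.004],[0.118,0.0405,-0.007,0.041,0.002,0,0.004],[0.118,0.0405,-0.007,0.041,0.002,0,0.004],[0.118,0.0405,-0.007,0.041,0.002,0,0.004]]' 25
python3 - <<'E'
from crate import *
go((Cc(.0325,0,.11),cyaw),(Cc(.0325,0,.090),cyaw))
s=robot.get_obs(); print(CR.inv().apply(s['ee_pos']-CO).round(4),CR.inv().apply(R.from_rotvec(s['tool_rot']).as_matrix()[:,2]).round(3))
w=cap('wrist'); Wc=imaging and None
E
```

```text
time_s: 70.05
ee_pos: [0.5725, 0.4066, 0.2102]
tool_rot: [-2.141, -2.252, 0.056]
contact_force: [0.3, -1.0, -1.4]
opening: 0.0088
at [0.5725 0.4066 0.2102] yaw 92.9 f [ 0.3 -1.  -1.4] open 0.0088 t 70.0
shift [0.0, 0.0059, 0.1] rot [-0.049, 0.0, -0.0]
shift [0.0, 0.0069, 0.12] rot [-0.049, 0.0, -0.0]
[ 0.0316 -0.      0.2102] [-0.049 -0.    -0.999]
```

```bash
python3 -m crank '[[0,0.002,0.03,0,0,0,0.004],[0,0.004,0.06,0,0,0,0.004],[0,0.0055,0.09,0,0,0,0.004],[0,0.0065,0.11,0,0,0,0.004],[0,0.0069,0.117,0,0,0,0.004],[0,0.0069,0.12,0,0,0,0.004],[0,0.0069,0.12,0,0,0,0.004]]' 25
python3 -c "
from crate import *
go((Cc(.0325,0,.0885),cyaw))"
```

```text
time_s: 70.8
ee_pos: [0.5735, 0.4093, 0.0913]
tool_rot: [-2.139, -2.253, 0.052]
contact_force: [0.4, -0.2, -1.0]
opening: 0.0088
at [0.5735 0.4093 0.0913] yaw 92.98 f [ 0.4 -0.2 -1. ] open 0.0088 t 70.8
shift [-0.0026, -0.0001, 0.0028] rot [-0.048, -0.002, 0.001]
```

```bash
python3 -m crank '[[-0.001,0,0.0015,0,0,0,0.004],[-0.001,0,0.003,0,0,0,0.004],[-0.001,0,0.003,0,0,0,0.015],[-0.001,0,0.003,0,0,0,0.03],[-0.001,0,0.003,0,0,0,0.03],[-0.001,0,-0.03,0,0,0,0.03],[-0.001,0,-0.07,0,0,0,0.04],[-0.001,0,-0.11,0,0,0,0.05]]' 10
python3 -m crank '[[0,0,0,0,0,0,0.05],[0,0,-0.01,0,0,0,0.05]]' 10
python3 - <<'E'
from crate import *
go((J(-.0045,-.002,.20),86))
c=cap('top'); a=cv2.imread('pics/top0.png')[:,:,::-1].astype(int); d=np.abs(c['pixels'].astype(int)-a).max(2)
s=cap('side'); a=cv2.imread('pics/side0.png')[:,:,::-1].astype(int); d=np.abs(s['pixels'].astype(int)-a).max(2)
print('expect',proj(s,[Cc(.033,-.025,.115),Cc(.033,.025,.115),Cc(.033,-.025,.075)]).round(0).tolist())
for v in range(108,140,2): print(v,''.join('#' if x>45 else '+' if x>22 else '.' for x in d[v,275:335]))
E
```

```text
time_s: 71.6
ee_pos: [0.5782, 0.4079, 0.201]
tool_rot: [-2.138, -2.253, 0.056]
contact_force: [1.1, 0.1, 0.6]
opening: 0.0439
time_s: 71.8
ee_pos: [0.5787, 0.4077, 0.2101]
tool_rot: [-2.138, -2.253, 0.055]
contact_force: [-0.4, -0.1, -1.2]
opening: 0.0498
at [0.5787 0.4077 0.2101] yaw 93.0 f [-0.4 -0.1 -1.2] open 0.0498 t 71.8
shift [-0.4019, 0.0027, 0.0097] rot [-0.05, 0.002, 0.122]
expect [[306.0, 124.0], [306.0, 118.0], [306.0, 135.0]]
108 ............................................................
110 ............................................................
112 ............................................................
114 ............................................................
116 ............................................................
118 .............................+..............................
120 ............................###+............................
122 ............................####............................
124 ............................####............................
126 ............................+#++............................
128 .............................+++............................
130 ............................+##+............................
132 ............................+##+............................
134 ............................+##+............................
136 ............................+++.............................
138 ............................................................
```

Alu stands in the crate, as the prediction expected. Now brass.

```bash
python3 -m crank '[[-0.05,0,0,0,0,0,0.05],[-0.1,0,0,0,0,0.03,0.05],[-0.15,0,0,-0.03,0,0.06,0.05],[-0.2,0,0,-0.05,0,0.09,0.05],[-0.25,0,0,-0.05,0,0.122,0.05],[-0.3,0,0,-0.05,0,0.122,0.05],[-0.35,0.0027,0,-0.05,0.002,0.122,0.05],[-0.39,0.0027,0.0097,-0.05,0.002,0.122,0.05]]' 20
python3 -m crank '[[-0.012,0,0,0,0,0,0.05],[-0.012,0,0,0,0,0,0.05],[-0.012,0,0,0,0,0,0.05]]'
python3 -c "
from h import *
go((J(-.0045,-.002,.083),86))"
```

```text
time_s: 72.7
ee_pos: [0.6018, 0.0151, 0.1994]
tool_rot: [2.3, 2.139, 0.001]
contact_force: [-0.1, 1.0, -0.5]
opening: 0.0499
time_s: 73.0
ee_pos: [0.6004, 0.0087, 0.1995]
tool_rot: [-2.295, -2.144, -0.002]
contact_force: [-0.6, 0.7, 0.5]
opening: 0.0499
at [0.6004 0.0087 0.1995] yaw 86.1 f [-0.6  0.7  0.5] open 0.0499 t 73.0
shift [-0.0023, 0.0017, 0.1165] rot [-0.0, -0.002, 0.002]
```

```bash
python3 -m crank '[[-0.002,0.002,0.04,0,0,0,0.05],[-0.002,0.002,0.08,0,0,0,0.05],[-0.002,0.002,0.105,0,0,0,0.05],[-0.002,0.002,0.1165,0,0,0,0.05],[-0.002,0.002,0.1165,0,0,0,0.05],[-0.002,0.002,0.1165,0,0,0,0.03],[-0.002,0.002,0.1165,0,0,0,0.004],[-0.002,0.002,0.1165,0,0,0,0.004]]' 25
python3 -m crank '[[0,0,0,0,0,0,0.004],[0,0,0,0,0,0,0.004],[0,0,0,0,0,0,0.004],[0,0,-0.01,0,0,0,0.004],[0,0,-0.03,0,0,0,0.004],[0,0,-0.07,0,0,0,0.004],[0,0,-0.11,0,0,0,0.004],[0,0,-0.13,0,0,0,0.004]]' 25
python3 - <<'E'
from crate import *
go((Cc(-.0325,0,.215),cyaw))
c=cap('top'); a=cv2.imread('pics/top0.png')[:,:,::-1].astype(int); d=np.abs(c['pixels'].astype(int)-a).max(2)
print('crate edge diff'); 
for v in range(200,242,3): print(v,''.join('#' if x>45 else '+' if x>22 else '.' for x in d[v,160:225]))
E
```

```text
time_s: 73.8
ee_pos: [0.6037, 0.0049, 0.0847]
tool_rot: [2.296, 2.141, 0.004]
contact_force: [-0.6, 0.1, -0.5]
opening: 0.028
time_s: 74.6
ee_pos: [0.6044, 0.0052, 0.2175]
tool_rot: [2.294, 2.14, 0.008]
contact_force: [0.6, -0.6, -0.8]
opening: 0.0085
at [0.6044 0.0052 0.2175] yaw 86.02 f [ 0.6 -0.6 -0.8] open 0.0085 t 74.6
shift [0.3906, -0.1233, 0.0022] rot [0.007, -0.001, -0.12]
crate edge diff
200 .................................................................
203 .................................................................
206 .............................++..................................
209 .............+##################+................................
212 ...................++++++++#++++++++++...........................
215 ..........................++++...................................
218 .................................................................
221 ..................+..............................................
224 .................................................................
227 .................................................................
230 .................................................................
233 ...+.............................................................
236 .................................................................
239 .................................................................
```

```bash
python3 -m crank '[[0.04,-0.012,0,0,0,0,0.004],[0.08,-0.025,0,0,0,-0.02,0.004],[0.125,-0.04,0,0,0,-0.05,0.004],[0.17,-0.053,0,0,0,-0.08,0.004],[0.215,-0.068,0,0,0,-0.12,0.004],[0.26,-0.082,0,0,0,-0.12,0.004],[0.305,-0.096,0,-0.02,0,-0.12,0.004],[0.345,-0.11,0,-0.043,0,-0.12,0.004]]' 25
python3 -m crank '[[0.03,-0.0085,0,0,0,0,0.004],[0.044,-0.0125,0,0,0,0,0.004],[0.044,-0.0125,0,0,0,0,0.004],[0.044,-0.0125,0,0,0,0,0.004]]' 25
python3 - <<'E'
from crate import *
go((Cc(-.0325,0,.11),cyaw),(Cc(-.0325,0,.088),cyaw))
s=robot.get_obs(); print(CR.inv().apply(s['ee_pos']-CO).round(4),CR.inv().apply(R.from_rotvec(s['tool_rot']).as_matrix()[:,2]).round(3))
E
```

```text
time_s: 75.45
ee_pos: [0.5163, 0.3586, 0.213]
tool_rot: [2.143, 2.254, 0.048]
contact_force: [-0.0, 0.1, -2.4]
opening: 0.0089
time_s: 75.85
ee_pos: [0.5033, 0.398, 0.2122]
tool_rot: [2.144, 2.251, 0.045]
contact_force: [-0.2, -0.1, -1.0]
opening: 0.009
at [0.5033 0.398  0.2122] yaw 92.78 f [-0.2 -0.1 -1. ] open 0.009 t 75.8
shift [0.0055, 0.001, 0.1023] rot [0.044, 0.004, -0.002]
shift [0.0056, 0.0001, 0.1243] rot [0.044, 0.004, -0.002]
[-0.038  -0.0051  0.2122] [ 0.044 -0.004 -0.999]
```

```bash
python3 -m crank '[[0.0055,0.003,0.02,0,0,0,0.004],[0.0055,0.003,0.045,0,0,0,0.004],[0.0055,0.002,0.075,0,0,0,0.004],[0.0055,0.001,0.1,0,0,0,0.004],[0.0055,0.0005,0.115,0,0,0,0.004],[0.0055,0.0003,0.121,0,0,0,0.004],[0.0055,0.0003,0.1235,0,0,0,0.004],[0.0055,0.0003,0.1238,0,0,0,0.004]]' 25
python3 -c "
from crate import *
go((Cc(-.0325,0,.088),cyaw))"
python3 -m crank '[[0,0,0.0005,0,0,0,0.004],[0,0,0.001,0,0,0,0.015],[0,0,0.001,0,0,0,0.025],[0,0,0.001,0,0,0,0.025],[0,0,-0.03,0,0,0,0.025],[0,0,-0.07,0,0,0,0.04],[0,0,-0.11,0,0,0,0.05],[0,0,-0.12,0,0,0,0.05]]' 10
python3 - <<'E'
from crate import *
go((J(-.0045,-.0585,.20),86))
s=cap('side'); a=cv2.imread('pics/side0.png')[:,:,::-1].astype(int); d=np.abs(s['pixels'].astype(int)-a).max(2)
print('expect',proj(s,[Cc(.033,-.025,.115),Cc(-.034,-.025,.115)]).round(0).tolist())
for v in range(112,140,2): print(v,''.join('#' if x>45 else '+' if x>22 else '.' for x in d[v,270:330]))
E
```

```text
time_s: 76.65
ee_pos: [0.5082, 0.4056, 0.0896]
tool_rot: [2.143, 2.253, 0.049]
contact_force: [-0.2, -0.0, -0.0]
opening: 0.0089
at [0.5082 0.4056 0.0896] yaw 92.86 f [-0.2 -0.  -0. ] open 0.0089 t 76.7
shift [-0.0023, 0.0001, 0.0016] rot [0.045, 0.001, -0.001]
time_s: 77.45
ee_pos: [0.5036, 0.4077, 0.2143]
tool_rot: [2.142, 2.253, 0.059]
contact_force: [0.9, 0.3, -0.3]
opening: 0.0469
at [0.5036 0.4077 0.2143] yaw 92.91 f [ 0.9  0.3 -0.3] open 0.0469 t 77.5
shift [-0.4617, 0.0704, 0.0165] rot [0.05, -0.006, 0.12]
expect [[306.0, 124.0], [286.0, 124.0]]
112 ............................................................
114 ............................................................
116 ............................................................
118 ............................................................
120 .................+...............####.......................
122 .................+...............####.......................
124 .................+...............####.......................
126 .................##+.............+#++.......................
128 .................+++.............++++.......................
130 .................+#..............+##+.......................
132 .................##+.............+##+.......................
134 .................+#+.............+##+.......................
136 .................+#+..............#++.......................
138 ............................................................
```

Both are in. Now copper.

```bash
python3 -m crank '[[-0.05,0.008,0,0,0,0,0.05],[-0.1,0.016,0,0,0,0.03,0.05],[-0.15,0.024,0,0.02,0,0.06,0.05],[-0.2,0.032,0,0.05,0,0.09,0.05],[-0.25,0.04,0,0.05,0,0.12,0.05],[-0.3,0.047,0,0.05,-0.006,0.12,0.05],[-0.345,0.055,0,0.05,-0.006,0.12,0.05],[-0.39,0.062,0.01,0.05,-0.006,0.12,0.05]]' 20
python3 -m crank '[[-0.04,0.003,0,0,0,0,0.05],[-0.07,0.003,0,0,0,0,0.05],[-0.07,0.003,0,0,0,0,0.05],[-0.07,0.003,0,0,0,0,0.05]]'
python3 -c "
from h import *
go((J(-.0045,-.0585,.083),86))"
```

```text
time_s: 78.3
ee_pos: [0.5848, 0.0162, 0.2023]
tool_rot: [2.298, 2.141, -0.013]
contact_force: [0.5, -0.2, -1.7]
opening: 0.05
time_s: 78.7
ee_pos: [0.5817, -0.0516, 0.2017]
tool_rot: [-2.298, -2.139, 0.015]
contact_force: [0.2, -0.2, 0.1]
opening: 0.0501
at [ 0.5817 -0.0516  0.2017] yaw 85.9 f [ 0.2 -0.2  0.1] open 0.0501 t 78.7
shift [0.0036, 0.017, 0.1186] rot [-0.008, 0.005, -0.002]
```

```bash
python3 -m crank '[[0.0036,0.017,0.0,-0.008,0,0,0.05],[0.0036,0.017,0.04,-0.008,0.005,0,0.05],[0.0036,0.017,0.08,-0.008,0.005,0,0.05],[0.0036,0.017,0.105,-0.008,0.005,0,0.05],[0.0036,0.017,0.1186,-0.008,0.005,0,0.05],[0.0036,0.017,0.1186,-0.008,0.005,0,0.05],[0.0036,0.017,0.1186,-0.008,0.005,0,0.03],[0.0036,0.017,0.1186,-0.008,0.005,0,0.004]]' 25
python3 -m crank '[[0,0,0,0,0,0,0.004],[0,0,0,0,0,0,0.004],[0,0,0,0,0,0,0.004],[0,0,0,0,0,0,0.004],[0,0,-0.01,0,0,0,0.004],[0,0,-0.04,0,0,0,0.004],[0,0,-0.08,0,0,0,0.004],[0,0,-0.12,0,0,0,0.004]]' 25
python3 -m crank '[[0,0,-0.015,0,0,0,0.004],[0,0,-0.015,0,0,0,0.004]]' 25
python3 - <<'E'
from crate import *
go((Cc(0,0,.220),cyaw))
E
```

```text
time_s: 79.5
ee_pos: [0.6001, -0.0488, 0.0858]
tool_rot: [2.294, 2.14, 0.004]
contact_force: [0.4, -0.5, 0.2]
opening: 0.0362
time_s: 80.3
ee_pos: [0.5985, -0.0491, 0.2057]
tool_rot: [2.296, 2.142, 0.002]
contact_force: [-0.1, -0.8, -1.4]
opening: 0.0091
time_s: 80.5
ee_pos: [0.6001, -0.0492, 0.2217]
tool_rot: [2.293, 2.138, 0.006]
contact_force: [-0.2, 0.9, -1.7]
opening: 0.009
at [ 0.6001 -0.0492  0.2217] yaw 85.98 f [-0.2  0.9 -1.7] open 0.009 t 80.5
shift [0.449, -0.0908, 0.0004] rot [0.007, 0.002, -0.121]
```

```bash
python3 -m crank '[[0.04,-0.008,0,0,0,0,0.004],[0.085,-0.017,0,0,0,-0.02,0.004],[0.13,-0.026,0,0,0,-0.05,0.004],[0.175,-0.035,0,0,0,-0.08,0.004],[0.22,-0.044,0,0,0,-0.12,0.004],[0.265,-0.054,0,0,0,-0.12,0.004],[0.31,-0.063,0,0.007,0,-0.12,0.004],[0.355,-0.072,0,0.007,0,-0.12,0.004]]' 25
python3 -m crank '[[0.04,-0.008,0,0,0,0,0.004],[0.075,-0.014,0,0,0,0,0.004],[0.094,-0.019,0,0,0,0,0.004],[0.094,-0.019,0,0,0,0,0.004],[0.094,-0.019,0,0,0,0,0.004]]' 25
python3 - <<'E'
from crate import *
go((Cc(0,0,.22),cyaw),(Cc(0,0,.088),cyaw))
s=cap('side'); a=cv2.imread('pics/side0.png')[:,:,::-1].astype(int); d=np.abs(s['pixels'].astype(int)-a).max(2)
for v in range(112,160,3): print(v,''.join('#' if x>45 else '+' if x>22 else '.' for x in d[v,270:330]))
E
```

```text
time_s: 81.3
ee_pos: [0.5505, 0.3107, 0.216]
tool_rot: [-2.163, -2.273, 0.012]
contact_force: [1.1, 0.5, -0.7]
opening: 0.0087
time_s: 81.8
ee_pos: [0.5274, 0.4019, 0.2165]
tool_rot: [-2.162, -2.275, 0.012]
contact_force: [0.8, -1.1, -0.8]
opening: 0.0087
at [0.5274 0.4019 0.2165] yaw 92.91 f [ 0.8 -1.1 -0.8] open 0.0087 t 81.8
shift [0.0024, 0.0137, -0.0036] rot [-0.007, 0.003, 0.0]
shift [0.0028, 0.0147, 0.1284] rot [-0.007, 0.003, 0.0]
112 .....................###....................................
115 ....................+###....................................
118 .....................###....................................
121 ................++...............####.......................
124 .................+...............####.......................
127 .................##+..............+++.......................
130 .................##..............+##+.......................
133 .................+#+.............+##+.......................
136 .................+#+.............++++.......................
139 ............................................................
142 ............................................................
145 ............................................................
148 ............................................................
151 ............................................................
154 ............................................................
157 ............................................................
```

```bash
python3 -m crank '[[0.0024,0.0137,0,-0.007,0.003,0,0.004],[0.0024,0.0137,0,-0.007,0.003,0,0.004],[0.0024,0.0137,0,-0.007,0.003,0,0.004]]' 25
python3 -c "
from crate import *
go((Cc(0,0,.088),cyaw))"
```

```text
time_s: 82.15
ee_pos: [0.5426, 0.4048, 0.2184]
tool_rot: [-2.168, -2.274, -0.004]
contact_force: [-0.6, 0.8, -1.5]
opening: 0.0087
at [0.5426 0.4048 0.2184] yaw 92.73 f [-0.6  0.8 -1.5] open 0.0087 t 82.2
shift [0.0001, -0.0018, 0.1304] rot [0.002, -0.002, -0.003]
```

```bash
python3 -m crank '[[0,-0.0015,0.03,0,0,0,0.004],[0,-0.0015,0.06,0,0,0,0.004],[0,-0.0015,0.085,0,0,0,0.004],[0,-0.0015,0.105,0,0,0,0.004],[0,-0.0015,0.12,0,0,0,0.004],[0,-0.0015,0.126,0,0,0,0.004],[0,-0.0015,0.129,0,0,0,0.004],[0,-0.0015,0.129,0,0,0,0.004]]' 25
python3 -c "
from crate import *
go((Cc(0,0,.088),cyaw))"
```

```text
time_s: 82.95
ee_pos: [0.5405, 0.4067, 0.0904]
tool_rot: [-2.165, -2.276, -0.007]
contact_force: [-0.9, -0.3, -0.3]
opening: 0.0089
at [0.5405 0.4067 0.0904] yaw 92.87 f [-0.9 -0.3 -0.3] open 0.0089 t 83.0
shift [-0.0017, 0.0004, 0.0024] rot [0.003, -0.003, -0.001]
```

Lower to contact, open only a few millimetres so the neighbours aren't touched, and rise.

```bash
python3 -m crank '[[0,0,0.001,0,0,0,0.004],[0,0,0.002,0,0,0,0.004],[0,0,0.002,0,0,0,0.012],[0,0,0.002,0,0,0,0.015],[0,0,0.002,0,0,0,0.015],[0,0,-0.01,0,0,0,0.015],[0,0,-0.04,0,0,0,0.015],[0,0,-0.08,0,0,0,0.02]]' 10
python3 -m crank '[[0,0,-0.04,0,0,0,0.04],[0,0,-0.08,0,0,0,0.05],[-0.05,-0.03,-0.1,0,0,0,0.05],[-0.1,-0.06,-0.1,0,0,0,0.05],[-0.15,-0.09,-0.1,0,0,0,0.05],[-0.15,-0.09,-0.1,0,0,0,0.05],[-0.15,-0.09,-0.1,0,0,0,0.05]]' 10
python3 - <<'E'
from crate import *
w=cap('wrist'); t=cap('top'); s=cap('side')
def Rz(im,wd,h): return cv2.resize(im,(wd,h),interpolation=cv2.INTER_CUBIC)
A=Rz(w['pixels'],480,300); B=Rz(s['pixels'][90:190,250:370],320,300); C=Rz(t['pixels'][80:280,120:480],500,280); C=cv2.copyMakeBorder(C,0,0,0,300,0)
cv2.imwrite('pics/end.png',np.vstack([np.hstack([A,B]),C])[:,:,::-1]); go((J(0,0,.3),86))
E
```

```text
time_s: 83.75
ee_pos: [0.5392, 0.4052, 0.1694]
tool_rot: [-2.164, -2.276, 0.001]
contact_force: [1.0, 0.6, 1.8]
opening: 0.0196
time_s: 84.45
ee_pos: [0.4567, 0.2479, 0.27]
tool_rot: [2.167, 2.27, 0.002]
contact_force: [-0.2, 0.3, 1.2]
opening: 0.0496
at [0.458  0.2522 0.27  ] yaw 92.88 f [0.4 0.6 0.2] open 0.0502 t 84.6
shift [-0.2511, 0.1363, -0.0303] rot [0.003, -0.003, 0.12]
```

View pics/end.png

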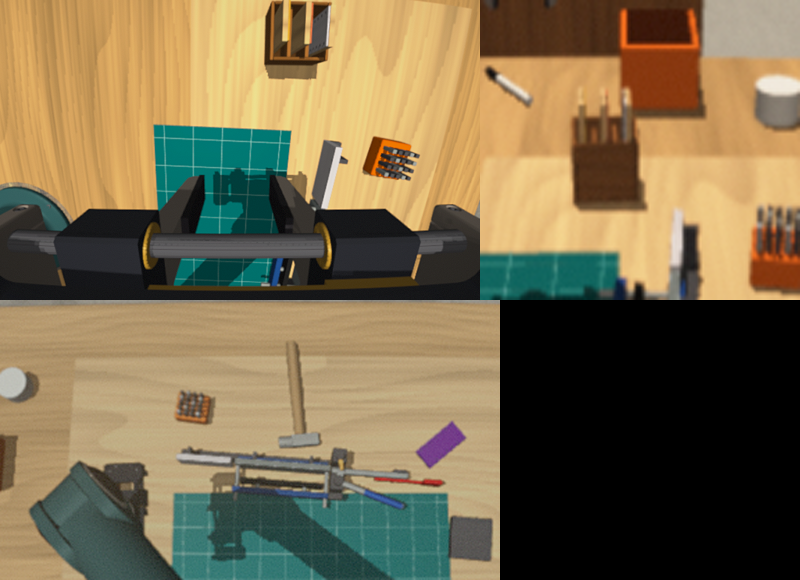

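The final picture shows three plates standing in the three crate compartments (side crop (582,110), (604,110), (626,110)). The clamp is open and empty, and the hammer, punches, bench block and purple plate are in place. Handing in.

```bash
python3 -m crank '[[0,0,0,0,0,0,0.05],[0,0,0,0,0,0,0.05],[0,0,0,0,0,0,0.05]]'; python3 -c "
from station import robot
print(robot.close_job())"
```

```text
time_s: 84.9
ee_pos: [0.4574, 0.2523, 0.2689]
tool_rot: [-2.163, -2.277, -0.005]
contact_force: [0.0, 0.7, -0.8]
opening: 0.0498
the job is handed in; nothing more can be done
None
```

The job is done and handed in at 84.9 s. All three plates (aluminium, brass, copper) were pressed together in the clamp, and each now stands in its own compartment of the crate.

- **Standing and clamping:** I tipped each plate up at the fence, took a new grip across its thickness and stood them side by side in the jaws. The handles locked at 34 mm over both, and the handle still read closed about 2 s later. The plates stayed clamped for about 8 s, from roughly 55 s to 64 s.
- **Release:** The first pull on the red lever did not open the clamp. A second, longer pull did, and the moving handle swung back to its open position.
- **Last checks:** The final picture shows three plates upright in the three compartments, with the clamp open and empty. The hammer, punches, bench block and purple plate look unmoved. The crate stayed where it was up to the last insertion.
- **What went wrong:** The aluminium plate slipped from the grip twice at the start, because the fingers held only 1–4 mm of its edge, and one grasp missed it. It fell onto its metal face from about 10 cm, and I did not check that face for marks. It went through the clamp with its metal side towards the robot.

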